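# Load three sample cartridges into the sloping carrier

## Robot

A 7-joint arm with a two-finger parallel gripper is mounted at the origin on the work surface. World frame = base frame: x ahead of the robot, y to its left, z up, the work surface at z = 0. Lengths are in m, angles in rad, forces in N, time in s.
With the tool pointing down it reaches from about 0.425 to 0.925 m from the base axis. Payload 6.8 kg.
Tool frame: the origin (TCP) lies at the centre of the arm's flange, where the gripper is bolted on; the fingertips stand 173 mm ahead of it and the grasp point (between the pads) lies 155 mm ahead of it (r.hold_point_z is the distance from the TCP to the grasp point, in m); z points along the fingers, x is the direction in which the jaws open and shut, and the axes are right-handed (so a half turn about z gives the same grasp; the last joint's range is limited). The gripper opens to 85 mm and grips with 20 to 120 N. Pads are 22 mm wide; open, the fingers measure 114 mm over their backs; the gripper's body (76 mm by 85 mm) begins 54 mm behind the grasp point. The pads swing forward as they close: fully open they stand 13 mm farther back than shut.
Start: joints at [-1.212, 0.477, 0.022, 1.555, -0.011, 1.109, -0.083], TCP at [0.304, 0.603, 0.405] pointing down, gripper open.
Joint ranges: [-2.96, 2.96], [-0.34, 2.1], [-1.41, 1.46], [0.24, 2.44], [-1.37, 4.51], [0.17, 1.92], [-2.96, 2.96]. Speed limits (rad/s): [2.39, 2.39, 3.14, 3.14, 3.14, 3.14, 3.14].

## Interface

Orientations are given as a rotation vector (axis times angle).
In Python, from bench import r gives the robot as it stands.
- The arm moves only by the tool apply_moves, never from a script. Its arguments are lists of equal length, an entry for each row: "dp": the shift along the tool's x, y, z scaled (see below), a list of three; "twist": the turn, a rotation vector about the tool's x, y, z scaled (see below), a list of three; "jaw": the closure in counts, from 0 (fully open) to 255 (shut). In form: {"dp": [[x, y, z], ...], "twist": [[rx, ry, rz], ...], "jaw": [jaw, ...]}. A call has 1 to 20 rows; each row shifts and turns the pose as measured when the row begins, along the tool's axes as they then stand; what a row does not reach is not made up. The controller multiplies each number of a shift by 12 cm and each number of a turn by 120 degrees. A row lasts 1/10 s, in which the tool goes at most 50 mm and 8.59 degrees, less where a joint would pass 70% of its speed; a pose out of reach is approached as far as the arm can. A call with a number of a shift or a turn outside -1 to 1 is refused whole. A call with a gripper value outside its range is refused whole. The fingers move at their own pace and stop on an object; "grip_force" is the grip in N (left out, the last holds). Time passes only in rows, so rows that do not move let the fingers close. It gives the time, the measured TCP pose, the force and the opening at its end, in the units of the state.
- r.get_obs(): the state, without advancing time (a new reading comes with each control period).
- r.grab_frame(name): name is "scene" or "top"; returns a dict with "color" (384x512x3 uint8, red, green, blue), "z_map" (384x512 float32, m along the optical axis (not along the pixel's ray), 0 where there is no reading), "intrinsics" (3x3 intrinsics, pixels), "R" (3x3) and "t" (3): a world point X has camera coordinates R X + t. Camera axes: x right, y down, z forward; pixel columns grow to the right and rows downward; lengths in m; the calibration is good to about 2 mm. A picture is of the moment at which its call begins.
- r.hand_in(): hands the job in, once; it reports no verdict.
The state is a dict: "clock": time; "joints": joint angles; "qvel": joint speeds; "tau": joint torques, N m; "tcp_pos": TCP position; "orientation": TCP orientation; "contact_force": force on the tool from outside, world axes, zero at the start; "moment": the same for the moment, N m; "grip_width": finger opening in m.
Only numpy, scipy, OpenCV 4.12 (cv2) and the standard library are available. Lean on these libraries where they do the work, as an engineer would, in place of code of your own. Each camera call takes 0.05 s, during which the arm holds its last target.

## Task

Load the three orange sample cartridges from the bench into the sloping carrier under the lamp, one in each well, each lying lengthwise in its well and pressed down past its sprung clip until it is fully home, flat on the well's floor. Leave the other things on the bench where they are.

Things in the scene. Friction and masses are not known exactly. Their poses are not given: they have to be found in the camera images.
- cart1: orange sample cartridge with a white middle band, lying on the bench: a block 60 mm long (its x axis), 38 mm wide (y), 34 mm high (z), with a steel dome of 14 mm radius at each end, 88 mm over the domes; about 110 g; both ends alike, all three cartridges alike. Origin: middle of the underside
- cart1_mid (a point): the centre of cart1, 17 mm above its origin; same axes
- cart2: orange sample cartridge with a white middle band, lying on the bench: a block 60 mm long (its x axis), 38 mm wide (y), 34 mm high (z), with a steel dome of 14 mm radius at each end, 88 mm over the domes; about 110 g; both ends alike, all three cartridges alike. Origin: middle of the underside
- cart2_mid (a point): the centre of cart2, 17 mm above its origin; same axes
- cart3: orange sample cartridge with a white middle band, lying on the bench: a block 60 mm long (its x axis), 38 mm wide (y), 34 mm high (z), with a steel dome of 14 mm radius at each end, 88 mm over the domes; about 110 g; both ends alike, all three cartridges alike. Origin: middle of the underside
- cart3_mid (a point): the centre of cart3, 17 mm above its origin; same axes
- well1 (a point): one of three black-floored wells in a row, 75 mm apart, on the sloping deck: the point where the centre of a fully seated cartridge lies, 17 mm off the well's floor. x points up the slope along the well, y across it, z out of the deck. Rails beside it 9 mm high, 43 mm apart; fixed end wall 22 mm high, its face at x = -45 mm; sprung clip at the upper end
- well2 (a point): one of three black-floored wells in a row, 75 mm apart, on the sloping deck: the point where the centre of a fully seated cartridge lies, 17 mm off the well's floor. x points up the slope along the well, y across it, z out of the deck. Rails beside it 9 mm high, 43 mm apart; fixed end wall 22 mm high, its face at x = -45 mm; sprung clip at the upper end
- well3 (a point): one of three black-floored wells in a row, 75 mm apart, on the sloping deck: the point where the centre of a fully seated cartridge lies, 17 mm off the well's floor. x points up the slope along the well, y across it, z out of the deck. Rails beside it 9 mm high, 43 mm apart; fixed end wall 22 mm high, its face at x = -45 mm; sprung clip at the upper end
- deck: grey deck, 150 x 240 mm, sloping at 30 degrees, low edge towards the robot; origin on its top at the middle well; x up the slope, z out of it
- clip1_roller (a point): middle of well1's clip roller (brass, 8 mm thick, on a sprung steel slide, lying across, 44 mm up the slope and 9 mm out from the seated centre). The cartridge's dome must be pressed down past it, along -z, with about 4 to 15 N; it yields up the slope, then holds the dome down. A cartridge merely laid in stays perched, its upper end about 10 mm high
- clip2_roller (a point): middle of well2's clip roller (brass, 8 mm thick, on a sprung steel slide, lying across, 44 mm up the slope and 9 mm out from the seated centre). The cartridge's dome must be pressed down past it, along -z, with about 4 to 15 N; it yields up the slope, then holds the dome down. A cartridge merely laid in stays perched, its upper end about 10 mm high
- clip3_roller (a point): middle of well3's clip roller (brass, 8 mm thick, on a sprung steel slide, lying across, 44 mm up the slope and 9 mm out from the seated centre). The cartridge's dome must be pressed down past it, along -z, with about 4 to 15 N; it yields up the slope, then holds the dome down. A cartridge merely laid in stays perched, its upper end about 10 mm high
- station: fixed station: aluminium foot 190 x 310 mm that carries the deck; above it a grey LED bar lamp 310 mm long (y), at height 219 to 243 mm, x = 18 to 54 mm: a tool straight above the wells runs into it. Lamp posts 14 mm thick at x = 100, y = +-147 mm. Origin: on the bench under the middle well; x away from the robot, y left, z up
- weight: brass calibration weight with a knob, 38 mm diameter, 42 mm high, a bystander; origin in the middle of its underside
- dish: covered glass dish, 64 mm diameter, 20 mm high, a bystander; origin in the middle of its underside
- reagent: amber bottle, 54 mm diameter, 105 mm high, a bystander; origin in the middle of its underside
- beaker: clear beaker, 66 mm diameter, 75 mm high, a bystander; origin in the middle of its underside
- slidebox: blue and black slide box, 85 x 100 x 30 mm, a bystander; origin in the middle of its underside
- driver: red-handled screwdriver lying on the bench, 160 mm long, a bystander
Not all that is in view belongs to the job. What is shaped like the cart2 but pink is not meant.

How it is judged:
At the end, for the whole second after the job is handed in: Each of the three wells holds a cartridge: its centre within 6 mm of the well's seated point and its long axis within 0.08 rad of the well's, either way round; all cartridges at rest (((distance between cart1_mid and well1 below 0.006 m and angle between the x axis of cart1 and the x axis of well1, either way round below 0.08 rad) or (distance between cart2_mid and well1 below 0.006 m and angle between the x axis of cart2 and the x axis of well1, either way round below 0.08 rad) or (distance between cart3_mid and well1 below 0.006 m and angle between the x axis of cart3 and the x axis of well1, either way round below 0.08 rad)) and ((distance between cart1_mid and well2 below 0.006 m and angle between the x axis of cart1 and the x axis of well2, either way round below 0.08 rad) or (distance between cart2_mid and well2 below 0.006 m and angle between the x axis of cart2 and the x axis of well2, either way round below 0.08 rad) or (distance between cart3_mid and well2 below 0.006 m and angle between the x axis of cart3 and the x axis of well2, either way round below 0.08 rad)) and ((distance between cart1_mid and well3 below 0.006 m and angle between the x axis of cart1 and the x axis of well3, either way round below 0.08 rad) or (distance between cart2_mid and well3 below 0.006 m and angle between the x axis of cart2 and the x axis of well3, either way round below 0.08 rad) or (distance between cart3_mid and well3 below 0.006 m and angle between the x axis of cart3 and the x axis of well3, either way round below 0.08 rad)) and linear speed of each of cart1, cart2, cart3 below 0.01 m/s); the robot touches nothing.
It fails at once if a bystander (weight, dish, bottle, beaker, slide box or screwdriver) is pushed more than 30 mm from its place (distance of any of weight, dish, reagent, beaker, slidebox, driver from where it was at the start of the episode above 0.03 m).
It also fails if it takes over 72 s, if anything falls off the work surface, if the arm or the gripper's body presses on something with over 40 N, if the wrist force passes 120 N, or if a joint passes its speed limit or range.

## Working session

There is one attempt and no reset: what is moved stays moved. The work goes in short steps, Python scripts to look and compute and a tool call to move; the robot and the scene stay as the last step left them, time stands still between calls to the robot, and variables do not carry over. Pictures are saved under pics/ and viewed, and the job is handed in when it is done.

Besides the shell and the picture viewer there is one more tool, called after "Emit:" in YAML: its name, and indented under it one key for each argument. apply_moves: Moves the arm, as the interface text tells. Shifts and turns lie within -1 to 1; 1 stands for 12 cm of shift or 120 degrees of turn. Its arguments: {"type":"object","properties":{"dp":{"type":"array"},"twist":{"type":"array"},"jaw":{"type":"array"},"grip_force":{"type":"number"}},"required":["dp","twist","jaw"]}

```bash
ls; mkdir -p pics; python3 - <<'E'
from bench import r
import cv2, numpy as np
print(r.get_obs(), r.hold_point_z)
for n in ("scene","top"):
    f=r.grab_frame(n); np.savez(f"{n}0.npz",**f)
    cv2.imwrite(f"pics/{n}0.png",cv2.resize(f["color"][:,:,::-1],(768,576),interpolation=cv2.INTER_CUBIC))
    print(n,f["intrinsics"],f["R"],f["t"])
E
```

```text
pics
{'clock': 0.0, 'joints': array([-1.21210948,  0.47781506,  0.02231657,  1.55646806, -0.01149443,
        1.10928716, -0.0831177 ]), 'qvel': array([ 1.31931211e-05,  3.37829003e-04, -7.60341946e-04, -7.67767815e-04,
        1.02673881e-03,  1.45853590e-03,  2.54564933e-04]), 'tau': array([-6.17586047e-04, -5.96454763e+01,  1.60755124e+00, -2.81187558e+01,
        1.24324544e-02,  9.56291333e-03,  5.47572355e-06]), 'tcp_pos': array([0.30361934, 0.60254755, 0.40370793]), 'orientation': array([ 2.67404467e+00,  1.64690508e+00, -2.35757763e-03]), 'contact_force': array([ 0.09064377,  0.47855006, -0.14843246]), 'moment': array([0.0379745 , 0.00175082, 0.03382983]), 'grip_width': 0.0857636426705176} 0.1547
scene [[363.4247002    0.         255.61687084]
 [  0.         363.4247002  188.05862724]
 [  0.           0.           1.        ]] [[-0.11643297  0.99319208  0.00358512]
 [ 0.71932828  0.08681551 -0.68922412]
 [-0.68484318 -0.07766953 -0.72453934]] [ 0.11730579 -0.33921684  1.57197599]
top [[348.35657593   0.         253.45262243]
 [  0.         348.35657593 191.5647783 ]
 [  0.           0.           1.        ]] [[-0.00434995 -0.99995345 -0.00861226]
 [-0.99716236  0.00498475 -0.07511579]
 [ 0.07515523  0.00826108 -0.99713763]] [-0.04759911  0.56510822  1.10261874]
```

View pics/scene0.png

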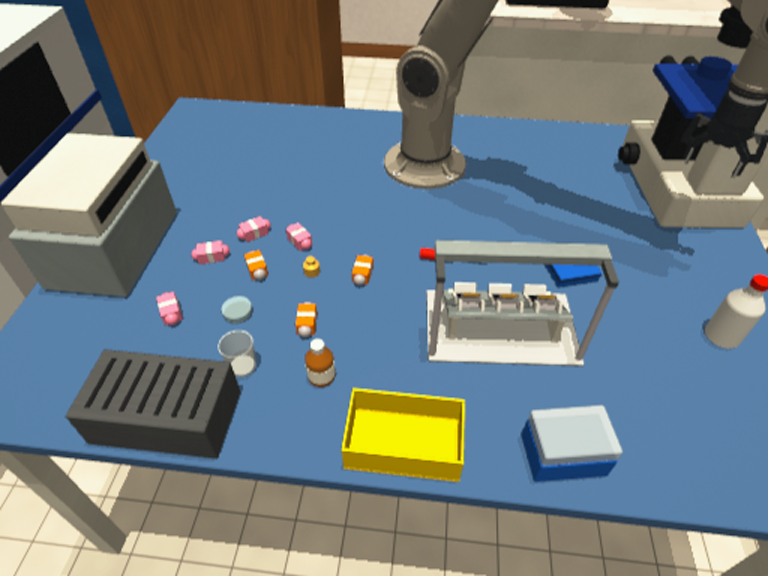

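View pics/top0.png

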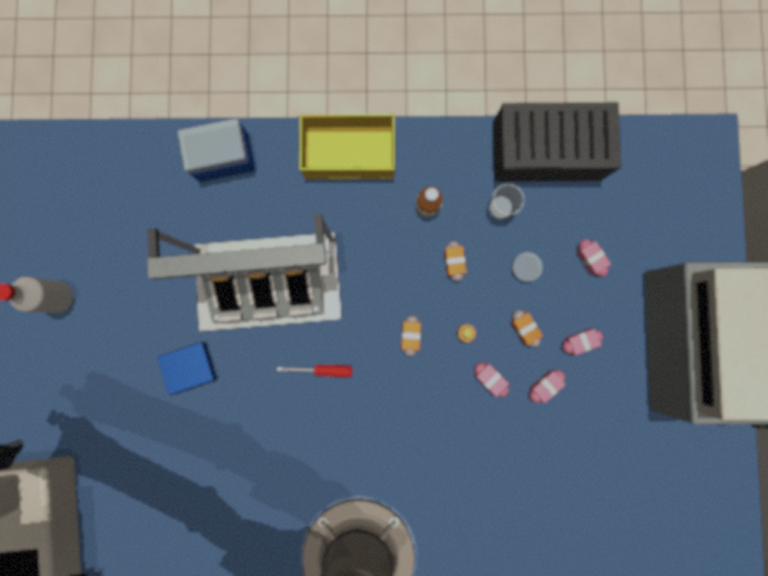

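In the top picture (768 px wide), the orange candidates are at (456,261), (411,336) and (527,329). The pink lookalikes at (595,258), (583,342), (492,380) and (548,387) are not wanted, and the brass weight is at (467,333). The wells are at about (226,294), (262,291) and (299,288), with the lamp bar at about y=262. Next I'll measure these and make a close crop.

```bash
cat > h.py <<'E'
import numpy as np, cv2
def world(f):
    K,R,t=f["intrinsics"],f["R"],f["t"]; z=f["z_map"]
    v,u=np.mgrid[:z.shape[0],:z.shape[1]]
    P=np.stack([(u-K[0,2])/K[0,0]*z,(v-K[1,2])/K[1,1]*z,z],-1)
    return (P-t)@R
def proj(f,X):
    c=np.asarray(X)@f["R"].T+f["t"]; K=f["intrinsics"]; return c[...,:2]/c[...,2:]*K[0,0]+[K[0,2],K[1,2]]
E
python3 - <<'E'
from h import *
for n in("top","scene"):
    f=dict(np.load(f"{n}0.npz")); W=world(f)
    hsv=cv2.cvtColor(f["color"],cv2.COLOR_RGB2HSV)
    m=((hsv[...,0]>=8)&(hsv[...,0]<=19)&(hsv[...,1]>150)&(hsv[...,2]>120)).astype(np.uint8)
    m=cv2.morphologyEx(m,cv2.MORPH_CLOSE,np.ones((7,7)))
    k,l,s,c=cv2.connectedComponentsWithStats(m)
    for i in range(1,k):
        if s[i,4]<60: continue
        p=W[(l==i)&(f["z_map"]>0)]; 
        top=p[p[:,2]>np.percentile(p[:,2],80)-.006]
        rc=cv2.minAreaRect(top[:,:2].astype(np.float32)*1000)
        print(n,c[i].round(),s[i,4],"z",np.percentile(top[:,2],[5,50,95]).round(4),np.round(rc[0],1),np.round(rc[1],1),round(rc[2],1))
f=dict(np.load("top0.npz")); c=f["color"][:,:,::-1]
a=cv2.resize(c[140:280,280:420],(560,560),interpolation=cv2.INTER_CUBIC)
b=cv2.resize(c[140:230,95:235],(784,504),interpolation=cv2.INTER_CUBIC)
cv2.imwrite("pics/a.png",a);cv2.imwrite("pics/b.png",b)
f=dict(np.load("scene0.npz")); c=f["color"][:,:,::-1]
cv2.imwrite("pics/c.png",cv2.resize(c[150:250,270:420],(780,520),interpolation=cv2.INTER_CUBIC))
E
```

```text
top [351. 219.] 160 z [0.0309 0.034  0.0375] [ 476.2 -359. ] [52.8 34.3] 28.4
scene [170. 175.] 152 z [0.0307 0.0336 0.0364] [ 476.  -360.6] [65.1 36.7] 28.7
scene [242. 178.] 165 z [0.0309 0.0339 0.0365] [ 462.7 -113.4] [36.8 62.1] 86.3
scene [207. 179.] 88 z [0.0257 0.0303 0.0426] [ 474.4 -228.2] [21.  31.4] 18.7
scene [204. 211.] 206 z [0.0308 0.0336 0.036 ] [ 623.8 -209.7] [59.8 37.3] 6.7
scene [212. 240.] 186 z [0.0748 0.0793 0.0898] [ 754.4 -151.3] [28.  39.2] 19.7
```

View pics/a.png

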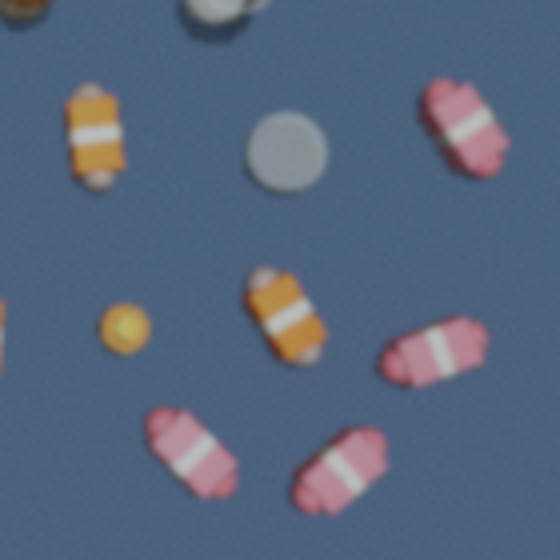

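View pics/b.png

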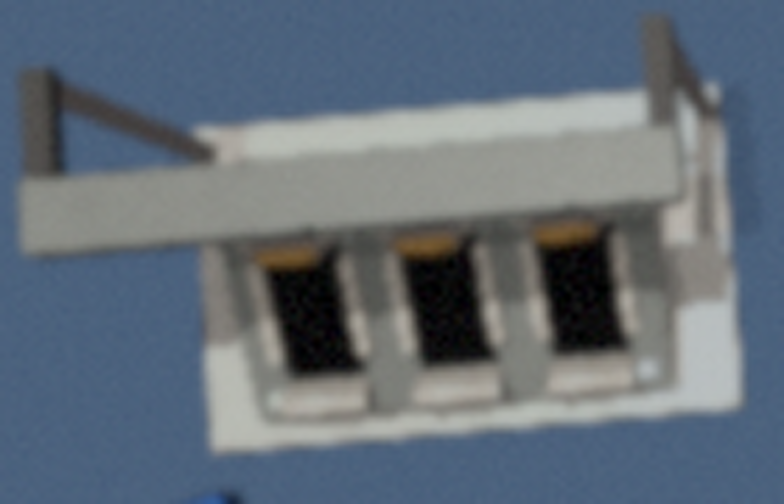

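View pics/c.png

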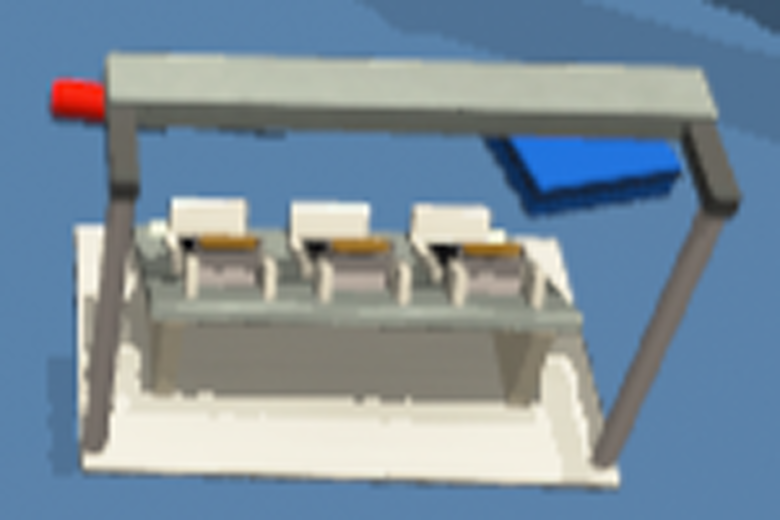

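Scene crop: the three wells lie between x=170 and 540, the brass rollers are at (228,242), (360,246) and (490,249), and the lamp bar lies towards the robot. The cartridge crop confirms that the chosen three are orange with steel domes and the lookalikes are fully pink. Next I'll measure more exactly.

```bash
python3 - <<'E'
from h import *
F={n:dict(np.load(f"{n}0.npz")) for n in("top","scene")}
W={n:world(F[n]) for n in F}
# carts
for c0 in [(.476,-.360),(.4627,-.1134),(.6238,-.2097)]:
  for n in F:
    w=W[n]; hsv=cv2.cvtColor(F[n]["color"],cv2.COLOR_RGB2HSV)
    d=np.hypot(w[...,0]-c0[0],w[...,1]-c0[1])
    m=(d<.05)&(w[...,2]>.027)&(w[...,2]<.042)&(F[n]["z_map"]>0)
    p=w[m][:,:2]; 
    ctr=p.mean(0); u,s,vt=np.linalg.svd(p-ctr,full_matrices=False); a=vt[0]*np.sign(vt[0,0])
    rc=cv2.minAreaRect(p.astype(np.float32)*1000)
    q=(p-ctr)@np.array([a,[-a[1],a[0]]]).T
    print(n,m.sum(),"mean",ctr.round(4),"ang",np.degrees(np.arctan2(a[1],a[0])).round(1),"ext",np.percentile(q,[1,99],axis=0).round(4).tolist(),"rect",np.round(rc[0],1),np.round(rc[1],1),round(rc[2],1), "z",np.median(w[m][:,2]).round(4))
# lamp
for n in F:
    w=W[n]; m=(w[...,2]>.234)&(w[...,2]<.252)&(w[...,0]>.5)&(w[...,0]<.8)&(w[...,1]>-.1)&(w[...,1]<.5)
    p=w[m]; rc=cv2.minAreaRect(p[:,:2].astype(np.float32)*1000); print("lamp",n,m.sum(),np.round(rc[0],1),np.round(rc[1],1),round(rc[2],1),np.median(p[:,2]))
# deck plane
n="top"; w=W[n]
m=(w[...,0]>.45)&(w[...,0]<.75)&(w[...,1]>0)&(w[...,1]<.4)&(w[...,2]>.03)&(w[...,2]<.2)
p=w[m]; print(m.sum(), p.min(0),p.max(0)); print("nodepth in region",(F[n]["z_map"][140:230,95:235]==0).sum())
rng=np.random.default_rng(0);best=None
for k in range(3000):
    a=p[rng.choice(len(p),3,False)]; nn=np.cross(a[1]-a[0],a[2]-a[0]); L=np.linalg.norm(nn)
    if L<1e-5: continue
    nn/=L; nn*=np.sign(nn[2])
    if abs(np.degrees(np.arccos(nn[2]))-30)>4: continue
    i=np.abs((p-a[0])@nn)<.003
    if best is None or i.sum()>best.sum(): best=i
q=p[best]; c=q.mean(0); nn=np.linalg.svd(q-c,full_matrices=False)[2][2]; nn*=np.sign(nn[2])
print("plane",best.sum(),c,nn,"tilt",np.degrees(np.arccos(nn[2])),"uphill yaw",np.degrees(np.arctan2(-nn[1],-nn[0])))
E
```

```text
top 264 mean [ 0.4768 -0.36  ] ang 29.5 ext [[-0.037, -0.0192], [0.0368, 0.0184]] rect [ 477.  -360.7] [80.1 39. ] 30.4 z 0.0336
scene 156 mean [ 0.4816 -0.3582] ang 30.0 ext [[-0.0348, -0.0185], [0.0319, 0.0184]] rect [ 479.5 -359.3] [72.5 37.7] 28.9 z 0.0333
top 252 mean [ 0.4624 -0.1143] ang -3.7 ext [[-0.0364, -0.0186], [0.0349, 0.0186]] rect [ 462.2 -114.7] [38.  73.1] 87.7 z 0.0337
scene 156 mean [ 0.4668 -0.1132] ang -5.3 ext [[-0.0403, -0.019], [0.0333, 0.0179]] rect [ 463.4 -113.9] [37.7 77.6] 86.3 z 0.0335
top 250 mean [ 0.6218 -0.2104] ang 7.3 ext [[-0.035, -0.0189], [0.037, 0.0181]] rect [ 623.2 -210.6] [79.5 37.8] 7.0 z 0.0336
scene 203 mean [ 0.626  -0.2092] ang 7.7 ext [[-0.0377, -0.0194], [0.0329, 0.0186]] rect [ 624.5 -210.1] [73.  38.4] 6.7 z 0.0331
lamp top 1875 [623.2 201.1] [ 89.7 310.2] 4.8 0.24251736148669426
lamp scene 1469 [624.1 201.7] [ 92.  309.9] 4.5 0.24255212548012867
2509 [0.49680064 0.05055701 0.030014  ] [0.67568693 0.35152424 0.19956218]
nodepth in region 49
plane 1478 [0.55343408 0.19472147 0.05602486] [-0.49817298 -0.04091619  0.86611174] tilt 29.990104715598797 uphill yaw 4.695306647759173
```

```bash
python3 - <<'E'
from h import *
F={n:dict(np.load(f"{n}0.npz")) for n in("top","scene")}
W={n:world(F[n]) for n in F}
nn=np.array([-0.49817298,-0.04091619,0.86611174]);c=np.array([0.55343408,0.19472147,0.05602486])
yaw=np.radians(4.7); e=np.array([np.cos(yaw),np.sin(yaw)]); l=np.array([-e[1],e[0]])
for n in F:
    w=W[n]; m=(w[...,2]>.236)&(w[...,2]<.25)&(w[...,0]>.5)&(w[...,0]<.8)&(w[...,1]>-.1)&(w[...,1]<.5)
    p=w[m][:,:2]; X=p@e;Y=p@l
    mid=(Y>.02)&(Y<.25)
    print(n,"lamp front/back",np.percentile(X[mid],[1,3,50,97,99]).round(4),"Y",np.percentile(Y,[.5,1,99,99.5]).round(4), [round(float(np.percentile(X[(Y>a)&(Y<a+.05)],3)),4) for a in (.02,.08,.14,.2)])
    # foot
    m=(w[...,2]>.003)&(w[...,2]<.02)&(w[...,0]>.45)&(w[...,0]<.8)&(w[...,1]>0)&(w[...,1]<.4)
    p=w[m]; X=p[:,:2]@e;Y=p[:,:2]@l; print("foot",np.percentile(X,[.5,99.5]),np.percentile(Y,[.5,99.5]),np.median(p[:,2]))
# deck frame
x=np.array([*e*np.cos(np.pi/6),.5]); y=np.array([*l,0]); z=np.cross(x,y); print(z)
for n in F:
    w=W[n]; d=(w-c)@z; X=(w-c)@x; Y=(w-c)@y
    col=F[n]["color"]; ok=(F[n]["z_map"]>0)
    blk=(col.max(-1)<45)&ok&(abs(X)<.09)&(abs(Y)<.14)&(abs(d)<.03)
    k,lab,s,cc=cv2.connectedComponentsWithStats(blk.astype(np.uint8))
    for i in range(1,k):
        if s[i,4]>60:
            mm=lab==i; print(n,"black",s[i,4],"Y",np.percentile(Y[mm],[2,50,98]).round(4),"X",np.percentile(X[mm],[2,98]).round(4),"d",np.median(d[mm]).round(4))
    hsv=cv2.cvtColor(col,cv2.COLOR_RGB2HSV)
    br=(hsv[...,0]>8)&(hsv[...,0]<25)&(hsv[...,1]>110)&ok&(abs(X)<.12)&(abs(Y)<.14)&(abs(d)<.06)
    k,lab,s,cc=cv2.connectedComponentsWithStats(br.astype(np.uint8))
    for i in range(1,k):
        if s[i,4]>8:
            mm=lab==i; print(n,"brass",s[i,4],"Y",np.percentile(Y[mm],[2,50,98]).round(4),"X",np.percentile(X[mm],[5,50,95]).round(4),"d",np.percentile(d[mm],[5,50,95]).round(4))
    wall=ok&(d>.014)&(d<.03)&(abs(Y)<.12)&(X>-.09)&(X<.0)
    k,lab,s,cc=cv2.connectedComponentsWithStats(wall.astype(np.uint8))
    for i in range(1,k):
        if s[i,4]>15:
            mm=lab==i; print(n,"wall",s[i,4],"Y",np.percentile(Y[mm],[2,50,98]).round(4),"X",np.percentile(X[mm],[2,50,98]).round(4),"d",np.percentile(d[mm],[5,50,95]).round(4))
    dk=ok&(abs(d)<.003)&(abs(Y)<.14)&(abs(X)<.12)
    print(n,"deck ext X",np.percentile(X[dk],[.5,2,98,99.5]).round(4),"Y",np.percentile(Y[dk],[.5,2,98,99.5]).round(4), "d scene",np.median(d[dk]))
E
```

```text
top lamp front/back [0.5935 0.5938 0.6106 0.6279 0.6288] Y [-0.0044 -0.0035  0.3016  0.3022] [0.5939, 0.5939, 0.5938, 0.5942]
foot [0.4610833  0.81335047] [-0.04773202  0.34701564] 0.007016630439769788
scene lamp front/back [0.5958 0.5968 0.6169 0.6306 0.6313] Y [-0.0043 -0.0031  0.3016  0.3028] [0.5968, 0.5984, 0.5964, 0.5978]
foot [0.47827558 0.78313906] [-0.04102748  0.33784702] 0.007876451670743486
[-0.49831869 -0.04096925  0.8660254 ]
top black 212 Y [-0.0902 -0.0737 -0.0568] X [-0.03    0.0325] d 0.0002
top black 213 Y [-0.0147  0.0021  0.0194] X [-0.0305  0.0331] d 0.0002
top black 217 Y [0.0598 0.0769 0.0938] X [-0.03    0.0353] d 0.0003
top brass 37 Y [-0.0868 -0.0711 -0.0573] X [0.0312 0.0492 0.0541] d [-0.0014  0.0269  0.0306]
top brass 37 Y [-0.0134  0.0035  0.0168] X [0.0299 0.0491 0.054 ] d [-0.0035  0.0269  0.0305]
top brass 32 Y [0.0616 0.078  0.0928] X [0.0312 0.0502 0.0545] d [-0.002   0.0278  0.0321]
top wall 56 Y [-0.0962 -0.0744 -0.0523] X [-0.0469 -0.041  -0.0368] d [0.0148 0.0202 0.024 ]
top wall 54 Y [-0.0213  0.0008  0.0224] X [-0.0462 -0.0407 -0.0369] d [0.0
[... 203 characters left out ...]
8.16319649412882e-05
scene brass 26 Y [-0.0885 -0.0725 -0.0605] X [-0.0395  0.0548  0.0585] d [0.0017 0.0265 0.0291]
scene brass 28 Y [-0.013  -0.      0.0155] X [0.0496 0.0544 0.0565] d [0.0243 0.0274 0.0305]
scene brass 22 Y [0.0605 0.075  0.0905] X [0.0516 0.055  0.0585] d [0.0263 0.0279 0.0299]
scene wall 45 Y [-0.0957 -0.0728 -0.0505] X [-0.0432 -0.0389 -0.0344] d [0.0148 0.0186 0.0221]
scene wall 46 Y [-0.0219  0.0009  0.0232] X [-0.0475 -0.0386 -0.0345] d [0.0144 0.018  0.0221]
scene wall 45 Y [0.0526 0.0755 0.0976] X [-0.0455 -0.0399 -0.0341] d [0.0155 0.0201 0.0224]
scene deck ext X [-0.1183 -0.1172  0.0894  0.0903] Y [-0.1323 -0.1174  0.1206  0.1346] d scene -0.00014702847638628388
```

```bash
cat >> h.py <<'E'
c=np.array([0.55343408,0.19472147,0.05602486]); yaw=np.radians(4.7)
e=np.array([np.cos(yaw),np.sin(yaw),0]); l=np.array([-e[1],e[0],0])
dx=e*np.cos(np.pi/6)+np.array([0,0,.5]); dy=l; dz=np.cross(dx,dy)
E
python3 - <<'E'
from h import *
for n,(u0,u1,v0,v1) in {"top":(120,235,140,225),"scene":(270,420,155,245)}.items():
    f=dict(np.load(f"{n}0.npz")); s=7 if n=="top" else 5
    im=cv2.resize(f["color"][v0:v1,u0:u1,::-1],None,fx=s,fy=s,interpolation=cv2.INTER_CUBIC)
    o=c+dx*.0095+dy*.001
    def L(a,b,col):
        p=[tuple(int(x) for x in ((proj(f,o+dx*q[0]+dy*q[1]+dz*q[2])-[u0,v0]+.5)*s)) for q in(a,b)]
        cv2.line(im,*p,col,1)
    for w in(-.075,0,.075):
        for y in(-.0215,.0215): L((-.045,w+y,.009),(.03,w+y,.009),(0,255,0))
        L((-.045,w-.0215,.022),(-.045,w+.0215,.022),(0,0,255))
        L((.044,w-.02,.030),(.044,w+.02,.030),(255,0,255))
    for a,b in(((-.075,-.12),(-.075,.12)),((.075,-.12),(.075,.12)),((-.075,-.12),(.075,-.12)),((-.075,.12),(.075,.12))): L((*a,0),(*b,0),(255,255,0))
    cv2.imwrite(f"pics/ov_{n}.png",im)
E
```

```text
(no output)
```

View pics/ov_top.png

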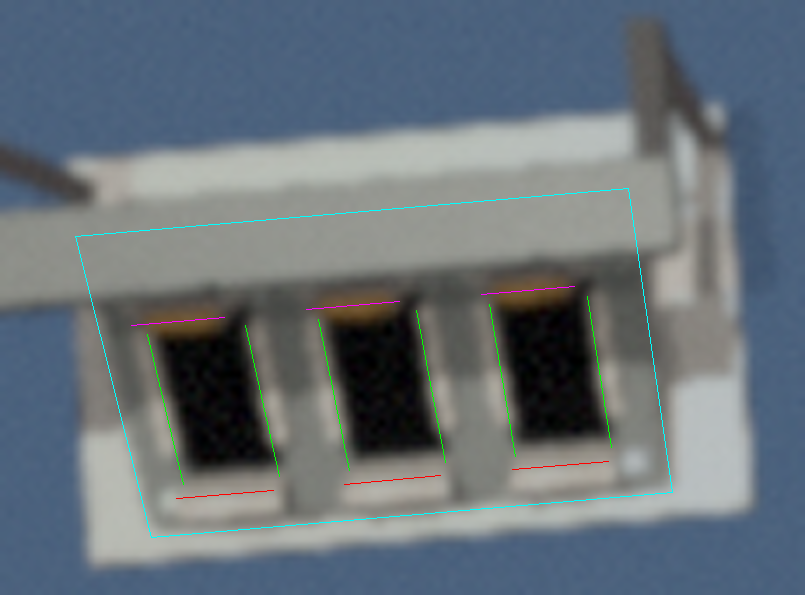

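View pics/ov_scene.png

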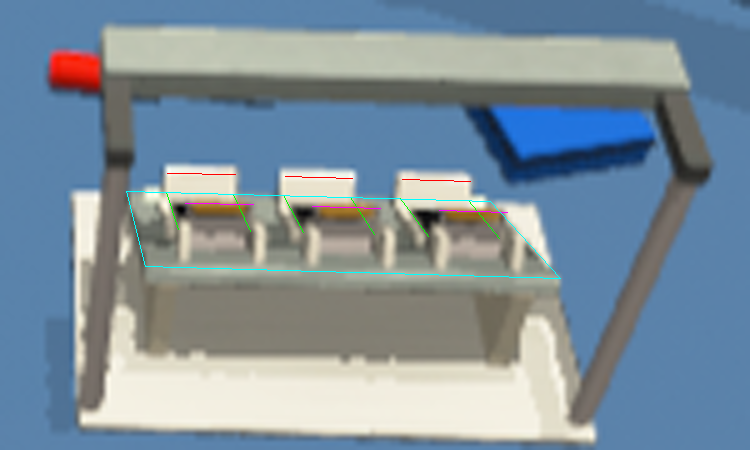

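The overlay matches to within about 2 mm: the wall top edges, rails and floors line up, with deck-origin offsets X0≈10 mm and Y0≈1 mm. Next is a planner helper that turns a target pose into rows in tool axes.

```bash
cat >> h.py <<'E'
from scipy.spatial.transform import Rotation as Ro
carts={"A":(.6225,-.210,7.2),"B":(.463,-.114,-4.3),"C":(.477,-.360,29.6)}
O=c+dx*.010+dy*.001
def Rdown(yawdeg):
    a=np.radians(yawdeg); x=np.array([np.cos(a),np.sin(a),0]); z=np.array([0,0,-1.]); return np.stack([x,np.cross(z,x),z],1)
def bench_pose(k,z,flip=False):
    x,y,a=carts[k]; return np.array([x,y,z]), Rdown(a+90-(180 if flip else 0))
def well_pose(i,h,ox=0,oy=0,flip=False):  # h: TCP dist above floor along normal
    x=-dy if flip else dy; z=-dz
    return O+dx*ox+dy*(oy+(i-2)*-.075)+dz*h, np.stack([x,np.cross(z,x),z],1)
def plan(p,R,n=None):
    from bench import r
    o=r.get_obs(); p0=o["tcp_pos"]; R0=Ro.from_rotvec(o["orientation"]); Rt=Ro.from_matrix(R)
    tw=(R0.inv()*Rt).as_rotvec(); d=np.linalg.norm(p-p0)
    n=n or int(max(np.ceil(d/.045),np.ceil(np.degrees(np.linalg.norm(tw))/8.2),1))
    rows=[]
    for i in range(n):
        Ri=R0*Ro.from_rotvec(tw*i/n); rows.append((Ri.inv().apply((p-p0)/n)/.12).round(3).tolist())
    print("t",o["clock"].round(2),"F",o["contact_force"].round(1),"w",o["grip_width"].round(4),"tcp",p0.round(4))
    print("n",n,"tw/row",(tw/n/np.radians(120)).round(4).tolist(),"deg",np.degrees(tw).round(1),"dmm",((p-p0)*1e3).round(1),"tool mm",(R0.inv().apply(p-p0)*1e3).round(1)); print(rows)
E
python3 -c "
from h import *
plan(*bench_pose('B',.30))"
```

```text
Traceback (most recent call last):
  File "h.py", line 30, in plan
    print("t",o["clock"].round(2),"F",o["contact_force"].round(1),"w",o["grip_width"].round(4),"tcp",p0.round(4))
              ^^^^^^^^^^^^^^^^
AttributeError: 'float' object has no attribute 'round'
```

```bash
sed -i 's/o\["clock"\].round(2)/round(o["clock"],2)/; s/o\["grip_width"\].round(4)/round(o["grip_width"],4)/' h.py
python3 -c "
from h import *
plan(*bench_pose('B',.30))"
```

```text
t 0.1 F [-0.3 -0.2 -0.2] w 0.0859 tcp [0.3036 0.6026 0.4038]
n 17 tw/row [-0.0, 0.0, -0.011] deg [ -0.    0.1 -22.4] dmm [ 159.4 -716.6 -103.8] tool mm [-568.   464.8  104.8]
[[-0.278, 0.228, 0.051], [-0.284, 0.221, 0.051], [-0.289, 0.215, 0.051], [-0.294, 0.208, 0.051], [-0.298, 0.201, 0.051], [-0.303, 0.194, 0.051], [-0.307, 0.187, 0.051], [-0.311, 0.18, 0.051], [-0.316, 0.173, 0.051], [-0.319, 0.166, 0.051], [-0.323, 0.158, 0.051], [-0.327, 0.151, 0.051], [-0.33, 0.143, 0.051], [-0.333, 0.135, 0.051], [-0.336, 0.128, 0.051], [-0.339, 0.12, 0.051], [-0.342, 0.112, 0.051]]
```

Emit:
apply_moves:
  dp:
    - [-0.25,0.32,0.0]
    - [-0.25,0.32,0.0]
    - [-0.26,0.3,0.0]
    - [-0.28,0.27,0.0]
    - [-0.3,0.22,0.05]
    - [-0.31,0.19,0.05]
    - [-0.32,0.18,0.05]
    - [-0.33,0.17,0.05]
    - [-0.33,0.16,0.05]
    - [-0.33,0.15,0.05]
    - [-0.33,0.14,0.05]
    - [-0.33,0.13,0.05]
    - [-0.33,0.12,0.05]
    - [-0.33,0.1,0.05]
  twist:
    - [0,0,-0.012]
    - [0,0,-0.012]
    - [0,0,-0.012]
    - [0,0,-0.012]
    - [0,0,-0.012]
    - [0,0,-0.012]
    - [0,0,-0.012]
    - [0,0,-0.012]
    - [0,0,-0.012]
    - [0,0,-0.012]
    - [0,0,-0.012]
    - [0,0,-0.012]
    - [0,0,-0.012]
    - [0,0,-0.012]
  jaw: [0,0,0,0,0,0,0,0,0,0,0,0,0,0]
  grip_force: 50

```text
clock: 1.5
tcp_pos: [0.4743, -0.0129, 0.3379]
orientation: [-2.315, -2.12, 0.006]
contact_force: [0.5, 0.9, -0.7]
grip_width: 0.0852
```

```bash
python3 -c "
from h import *
plan(*bench_pose('B',.26))"
```

```text
t 1.5 F [ 0.5  0.9 -0.7] w 0.0852 tcp [ 0.4743 -0.0129  0.3379]
n 3 tw/row [-0.0007, 0.0002, -0.0021] deg [-0.2  0.1 -0.7] dmm [ -11.3 -101.1  -77.9] tool mm [-101.5   -2.    78.1]
[[-0.282, -0.006, 0.217], [-0.282, -0.007, 0.217], [-0.282, -0.009, 0.217]]
```

Emit:
apply_moves:
  dp:
    - [-0.28,-0.007,0.2]
    - [-0.28,-0.007,0.2]
    - [-0.28,-0.007,0.2]
    - [0,0,0]
  twist:
    - [0,0,-0.002]
    - [0,0,-0.002]
    - [0,0,-0.002]
    - [0,0,0]
  jaw: [0,0,0,0]

```text
clock: 1.9
tcp_pos: [0.4622, -0.1232, 0.2637]
orientation: [2.311, 2.127, -0.006]
contact_force: [0.4, 0.6, 0.5]
grip_width: 0.0854
```

```bash
python3 - <<'E'
from h import *
from bench import r
plan(*bench_pose('B',.183))
f=r.grab_frame("scene"); np.savez("s1.npz",**f)
p=proj(f,[.463,-.114,.03]); u,v=p.astype(int)
im=f["color"][v-70:v+40,u-70:u+70,::-1]
cv2.imwrite("pics/s1.png",cv2.resize(im,None,fx=5,fy=5,interpolation=cv2.INTER_CUBIC))
# tips: points near gripper by depth
w=world(f); o=r.get_obs(); m=(f["z_map"]>0)&(np.hypot(w[...,0]-o["tcp_pos"][0],w[...,1]-o["tcp_pos"][1])<.09)&(w[...,2]>.05)&(w[...,2]<o["tcp_pos"][2]-.09)
q=w[m]; print("lowest",np.percentile(q[:,2],[0.5,2,5]), o["tcp_pos"]); low=q[q[:,2]<np.percentile(q[:,2],40)]
for s in (1,-1):
    k=low[(low[:,1]-o["tcp_pos"][1])*s>0]; print(s,len(k),k.mean(0) if len(k) else 0,k.min(0),k.max(0))
E
```

```text
t 1.9 F [0.4 0.6 0.5] w 0.0854 tcp [ 0.4622 -0.1232  0.2637]
n 2 tw/row [-0.0005, 0.0009, -0.0019] deg [-0.1  0.2 -0.5] dmm [  0.8   9.2 -80.7] tool mm [ 9.5  0.2 80.6]
[[0.04, 0.001, 0.336], [0.039, 0.001, 0.336]]
lowest [0.10504829 0.1089013  0.11446658] [ 0.46313262 -0.12121554  0.26469724]
1 63 [ 0.47358539 -0.07386119  0.13452474] [ 0.45523627 -0.08369215  0.10417863] [ 0.48157387 -0.05516173  0.15345396]
-1 69 [ 0.46437385 -0.17359189  0.13162528] [ 0.44825695 -0.19671583  0.10420472] [ 0.47272673 -0.16437572  0.15355754]
```

View pics/s1.png

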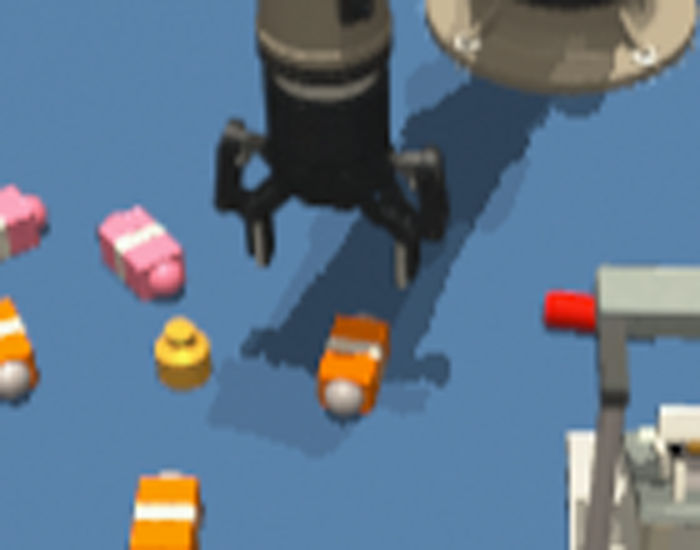

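Emit:
apply_moves:
  dp:
    - [0.03,0,0.3]
    - [0.03,0,0.3]
    - [0,0,0.06]
    - [0,0,0]
  twist:
    - [0,0.001,-0.002]
    - [0,0.001,-0.002]
    - [0,0,0]
    - [0,0,0]
  jaw: [0,0,0,0]

```text
clock: 2.35
tcp_pos: [0.4668, -0.1109, 0.186]
orientation: [2.296, 2.142, 0.01]
contact_force: [-0.3, 0.8, 1.2]
grip_width: 0.0851
```

```bash
python3 -c "
from h import *
plan(*bench_pose('B',.181))"
```

```text
t 2.35 F [-0.3  0.8  1.2] w 0.0851 tcp [ 0.4668 -0.1109  0.186 ]
n 1 tw/row [0.0026, -0.0019, 0.0027] deg [ 0.3 -0.2  0.3] dmm [-3.8 -3.1 -5. ] tool mm [-3.3 -3.6  5. ]
[[-0.028, -0.03, 0.042]]
```

Emit:
apply_moves:
  dp:
    - [-0.028,-0.03,0.04]
    - [0,0,0]
    - [0,0,0]
    - [0,0,0]
    - [0,0,0]
    - [0,0,0]
    - [0,0,0]
    - [0,0,0]
  twist:
    - [0.002,-0.002,0.002]
    - [0,0,0]
    - [0,0,0]
    - [0,0,0]
    - [0,0,0]
    - [0,0,0]
    - [0,0,0]
    - [0,0,0]
  jaw: [0,0,255,255,255,255,255,255]
  grip_force: 50

```text
clock: 3.15
tcp_pos: [0.465, -0.1138, 0.1863]
orientation: [2.296, 2.134, 0.01]
contact_force: [-0.2, -0.9, -1.0]
grip_width: 0.0366
```

```bash
python3 - <<'E'
from h import *
from bench import r
plan(*bench_pose('B',.181))
for i in range(3):
    o=r.get_obs(); print(o["tcp_pos"].round(4),o["grip_width"],o["contact_force"].round(1))
f=r.grab_frame("scene")
p=proj(f,[.463,-.114,.03]); u,v=p.astype(int)
cv2.imwrite("pics/s2.png",cv2.resize(f["color"][v-50:v+30,u-50:u+50,::-1],None,fx=7,fy=7,interpolation=cv2.INTER_CUBIC))
E
```

```text
t 3.15 F [-0.2 -0.9 -1. ] w 0.0366 tcp [ 0.465  -0.1138  0.1863]
n 1 tw/row [0.0044, 0.0, 0.001] deg [0.5 0.  0.1] dmm [-2.  -0.2 -5.3] tool mm [-0.3 -2.   5.3]
[[-0.003, -0.017, 0.044]]
[ 0.465  -0.1138  0.1863] 0.03660561381110637 [-0.2 -0.9 -1. ]
[ 0.465  -0.1138  0.1863] 0.03660561381110637 [-0.2 -0.9 -1. ]
[ 0.465  -0.1138  0.1863] 0.03660561381110637 [-0.2 -0.9 -1. ]
```

View pics/s2.png

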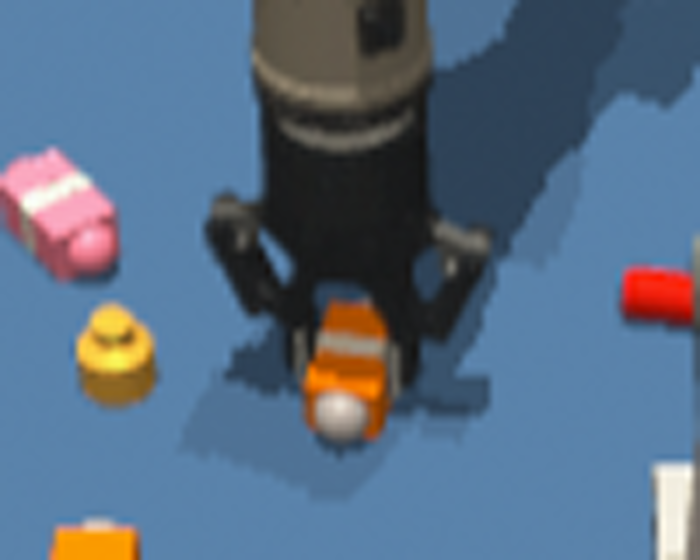

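Emit:
apply_moves:
  dp:
    - [0,0,-0.25]
    - [0,0,-0.38]
    - [0,0,-0.38]
    - [0,0,0]
  twist:
    - [0,0,0]
    - [0,0,0]
    - [0,0,0]
    - [0,0,0]
  jaw: [255,255,255,255]

```text
clock: 3.6
tcp_pos: [0.4633, -0.1137, 0.3094]
orientation: [2.3, 2.137, 0.002]
contact_force: [0.5, -0.3, -1.2]
grip_width: 0.0368
```

```bash
python3 -c "
from h import *
plan(*well_pose(1,.265,ox=.002))"
```

```text
t 3.6 F [ 0.5 -0.3 -1.2] w 0.0368 tcp [ 0.4633 -0.1137  0.3094]
n 9 tw/row [-0.0276, 0.0022, -0.008] deg [-29.8   2.4  -8.7] dmm [-37.8 374.2 -17.9] tool mm [370.4 -65.1  17.5]
[[0.343, -0.06, 0.016], [0.344, -0.055, 0.014], [0.345, -0.05, 0.013], [0.345, -0.045, 0.012], [0.346, -0.04, 0.011], [0.347, -0.035, 0.01], [0.347, -0.03, 0.01], [0.348, -0.024, 0.01], [0.348, -0.019, 0.01]]
```

Emit:
apply_moves:
  dp:
    - [0.24,-0.05,0.01]
    - [0.34,-0.055,0.014]
    - [0.345,-0.05,0.013]
    - [0.345,-0.045,0.012]
    - [0.345,-0.04,0.011]
    - [0.345,-0.035,0.01]
    - [0.345,-0.03,0.01]
    - [0.345,-0.024,0.01]
    - [0.3,-0.02,0.01]
    - [0,0,0]
  twist:
    - [-0.027,0.002,-0.008]
    - [-0.027,0.002,-0.008]
    - [-0.027,0.002,-0.008]
    - [-0.027,0.002,-0.008]
    - [-0.027,0.002,-0.008]
    - [-0.027,0.002,-0.008]
    - [-0.027,0.002,-0.008]
    - [-0.027,0.002,-0.008]
    - [-0.027,0.002,-0.008]
    - [0,0,0]
  jaw: [255,255,255,255,255,255,255,255,255,255]

```text
clock: 4.6
tcp_pos: [0.4242, 0.2404, 0.2879]
orientation: [1.859, 2.022, 0.527]
contact_force: [0.6, -0.3, -2.3]
grip_width: 0.0371
```

```bash
python3 -c "
from h import *
plan(*well_pose(1,.245,ox=.002))"
```

```text
t 4.6 F [ 0.6 -0.3 -2.3] w 0.0371 tcp [0.4242 0.2404 0.2879]
n 1 tw/row [-0.006, 0.0003, 0.0009] deg [-0.7  0.   0.1] dmm [ 11.3  20.9 -13.7] tool mm [19.9  4.6 18.3]
[[0.166, 0.039, 0.152]]
```

Emit:
apply_moves:
  dp:
    - [0.16,0.04,0.15]
    - [0,0,0]
    - [0,0,0]
  twist:
    - [-0.006,0,0]
    - [0,0,0]
    - [0,0,0]
  jaw: [255,255,255]

```text
clock: 4.9
tcp_pos: [0.433, 0.2628, 0.2714]
orientation: [1.845, 2.023, 0.531]
contact_force: [0.1, -0.2, -1.3]
grip_width: 0.0372
```

```bash
cat > look.py <<'E'
from h import *
from bench import r
import sys
def look(name,h,i,ox):
    for n,(u0,u1,v0,v1) in {"top":(120,235,130,225),"scene":(270,420,140,245)}.items():
        f=r.grab_frame(n); s=6 if n=="top" else 5; np.savez(f"{n}_{name}.npz",**f)
        cv2.imwrite(f"pics/{name}_{n}.png",cv2.resize(f["color"][v0:v1,u0:u1,::-1],None,fx=s,fy=s,interpolation=cv2.INTER_CUBIC))
        w=world(f); d=(w-O)@dz; X=(w-O)@dx; Y=(w-O)@dy-(2-i)*.075
        hsv=cv2.cvtColor(f["color"],cv2.COLOR_RGB2HSV)
        m=(hsv[...,0]>=5)&(hsv[...,0]<=19)&(hsv[...,1]>140)&(hsv[...,2]>60)&(abs(Y)<.035)&(abs(X)<.06)&(d>.01)&(f["z_map"]>0)
        if m.sum()>5: print(n,m.sum(),"X",np.percentile(X[m],[2,50,98]).round(4),"Y",np.percentile(Y[m],[2,50,98]).round(4),"d",np.percentile(d[m],[2,50,98]).round(4))
E
python3 -c "
from look import *
plan(*well_pose(1,.245,ox=.002)); look('w1a',0,1,0)"
```

```text
t 4.9 F [ 0.1 -0.2 -1.3] w 0.0372 tcp [0.433  0.2628 0.2714]
n 1 tw/row [-0.0022, 0.0007, 0.0051] deg [-0.3  0.1  0.6] dmm [ 2.5 -1.5  2.8] tool mm [-1.7  3.4 -1.3]
[[-0.015, 0.028, -0.011]]
top 111 X [0.0029 0.0157 0.0417] Y [-0.0186 -0.0047  0.0158] d [0.0284 0.0905 0.0945]
scene 76 X [-0.001   0.0246  0.0485] Y [-0.0181 -0.0105  0.0186] d [0.0261 0.0667 0.0856]
```

View pics/w1a_top.png

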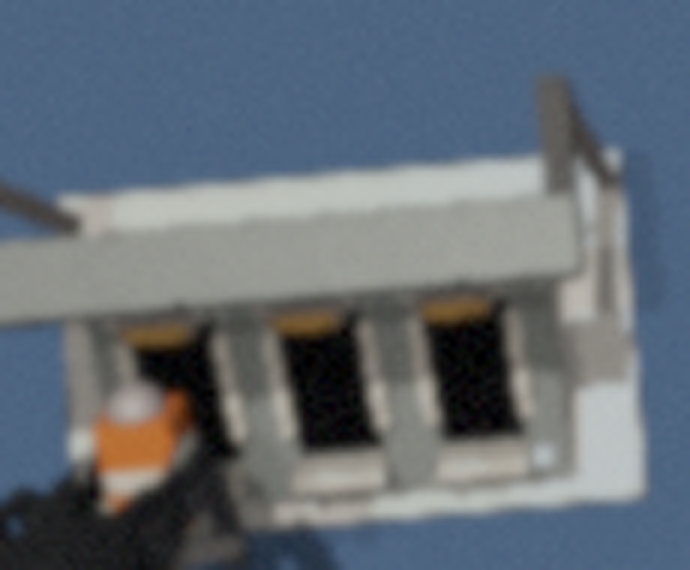

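View pics/w1a_scene.png

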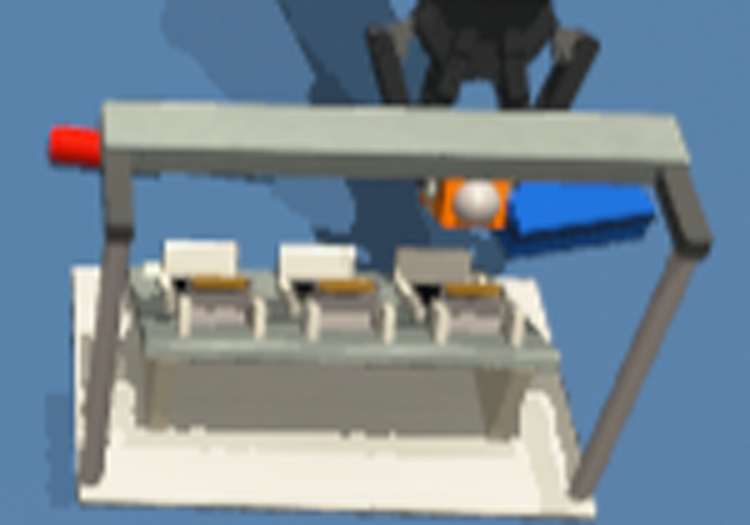

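```bash
cat >> look.py <<'E'
def held(name,i,dmin=.05):
    for n in("top","scene"):
        f=dict(np.load(f"{n}_{name}.npz")); w=world(f); d=(w-O)@dz; X=(w-O)@dx; Y=(w-O)@dy-(2-i)*.075
        hsv=cv2.cvtColor(f["color"],cv2.COLOR_RGB2HSV)
        m=(hsv[...,0]>=5)&(hsv[...,0]<=19)&(hsv[...,1]>140)&(hsv[...,2]>60)&(abs(Y)<.035)&(abs(X)<.06)&(d>dmin)&(f["z_map"]>0)
        t=m&(d>np.percentile(d[m],95)-.008)
        print(n,"held X",np.percentile(X[m],[2,50,90,98]).round(4),"Y",np.percentile(Y[m],[2,98]).round(4),"d",np.percentile(d[m],[2,50,98]).round(4),"topface Y",np.percentile(Y[t],[2,98]).round(4),"X",np.percentile(X[t],[2,98]).round(4))
E
python3 -c "
from look import *
held('w1a',1)"
```

```text
top held X [0.0029 0.0148 0.0226 0.0239] Y [-0.0186  0.0159] d [0.0632 0.0906 0.0945] topface Y [-0.0172  0.0167] X [0.0028 0.0233]
scene held X [-0.0022  0.0226  0.0259  0.0283] Y [-0.0183  0.0191] d [0.0604 0.0712 0.0857] topface Y [-0.0182  0.0188] X [0.0181 0.0255]
```

```bash
python3 -c "
from h import *
plan(*well_pose(1,.215,ox=.0035,oy=.001))"
```

```text
t 5.0 F [-0.7 -1.2 -1.6] w 0.0368 tcp [0.4333 0.2627 0.2719]
n 1 tw/row [-0.0018, 0.0001, 0.0045] deg [-0.2  0.   0.5] dmm [ 18.4   1.  -23. ] tool mm [-0.6  4.5 29.1]
[[-0.005, 0.038, 0.242]]
```

Emit:
apply_moves:
  dp:
    - [0,0.038,0.12]
    - [0,0,0.12]
    - [0,0,0]
    - [0,0,0]
  twist:
    - [-0.001,0,0.004]
    - [0,0,0]
    - [0,0,0]
    - [0,0,0]
  jaw: [255,255,255,255]

```text
clock: 5.4
tcp_pos: [0.4524, 0.2603, 0.2494]
orientation: [1.861, 2.009, 0.536]
contact_force: [0.3, -0.6, -1.7]
grip_width: 0.0368
```

```bash
python3 -c "
from look import *
plan(*well_pose(1,.200,ox=.0035,oy=.001)); look('w1b',0,1,0); held('w1b',1,.035)"
```

```text
t 5.4 F [ 0.3 -0.6 -1.7] w 0.0368 tcp [0.4524 0.2603 0.2494]
n 1 tw/row [-0.0014, 0.0009, -0.0025] deg [-0.2  0.1 -0.3] dmm [  6.8   4.  -13.5] tool mm [ 3.4 -0.6 15.2]
[[0.028, -0.005, 0.127]]
top 108 X [0.0087 0.0215 0.0385] Y [-0.0231 -0.0086  0.0131] d [0.0307 0.0622 0.0662]
scene 123 X [-0.0228  0.028   0.0477] Y [-0.023  -0.0063  0.0145] d [0.0264 0.0526 0.0644]
top held X [0.0087 0.0208 0.0285 0.0296] Y [-0.0229  0.0131] d [0.0381 0.0624 0.0662] topface Y [-0.0215  0.0132] X [0.0024 0.0296]
scene held X [-0.0234  0.0264  0.0313  0.0339] Y [-0.0231  0.0148] d [0.0358 0.0594 0.0644] topface Y [-0.0222  0.0151] X [-0.0239  0.031 ]
```

Emit:
apply_moves:
  dp:
    - [0.035,0,0.02]
    - [0,0,0.1]
    - [0,0,0]
    - [0,0,0]
  twist:
    - [-0.001,0,-0.002]
    - [0,0,0]
    - [0,0,0]
    - [0,0,0]
  jaw: [255,255,255,255]

```text
clock: 5.9
tcp_pos: [0.4553, 0.2663, 0.2361]
orientation: [1.854, 2.017, 0.534]
contact_force: [-0.1, -1.5, -2.1]
grip_width: 0.0368
```

```bash
python3 -c "
from look import *
plan(*well_pose(1,.186,ox=.0035,oy=.002)); look('w1c',0,1,0); held('w1c',1,.03)"
```

```text
t 5.9 F [-0.1 -1.5 -2.1] w 0.0368 tcp [0.4553 0.2663 0.2361]
n 1 tw/row [-0.002, 0.0002, 0.0012] deg [-0.2  0.   0.1] dmm [ 10.7  -0.5 -12.2] tool mm [-1.3  3.2 15.9]
[[-0.011, 0.026, 0.132]]
top 104 X [0.0053 0.0171 0.0262] Y [-0.0169 -0.0023  0.0187] d [0.0227 0.0489 0.0531]
scene 116 X [-0.0227  0.0233  0.0471] Y [-0.0167 -0.0024  0.0213] d [0.0217 0.0435 0.0511]
top held X [0.0052 0.0163 0.0247 0.0262] Y [-0.0163  0.0188] d [0.0328 0.0491 0.0534] topface Y [-0.0151  0.019 ] X [0.0051 0.0258]
scene held X [-0.0232  0.0216  0.0276  0.0365] Y [-0.0165  0.0217] d [0.0306 0.0482 0.0512] topface Y [-0.0161  0.0218] X [-0.0235  0.029 ]
```

View pics/w1c_scene.png

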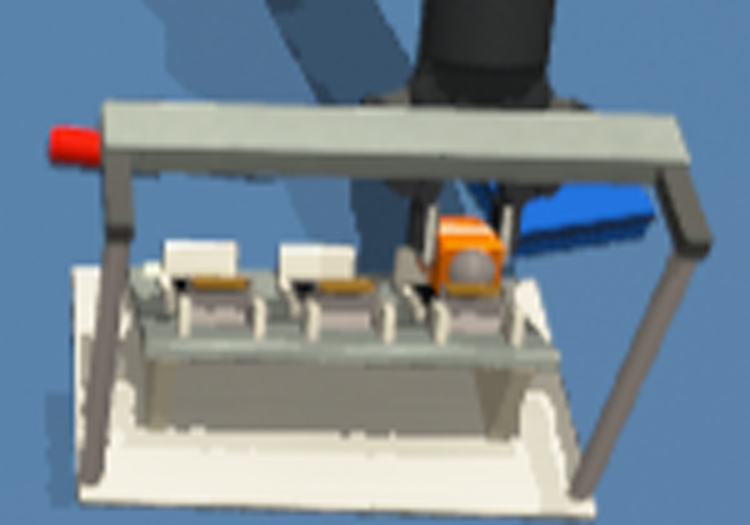

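View pics/w1c_top.png

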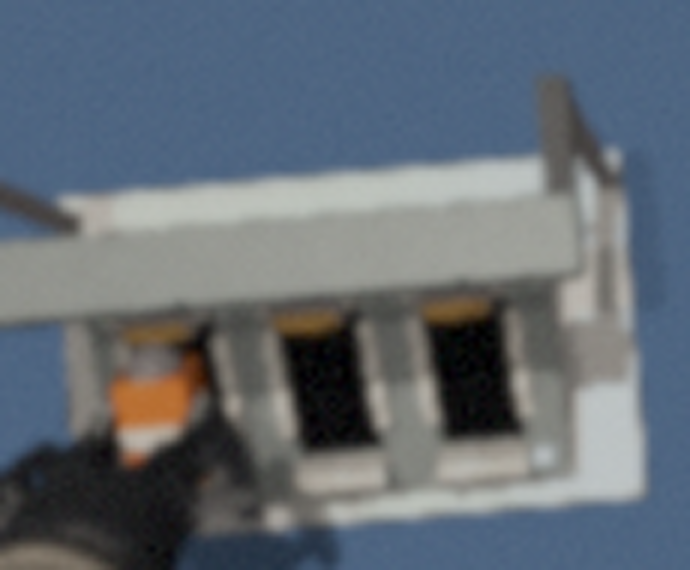

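Emit:
apply_moves:
  dp:
    - [-0.012,0.03,0.01]
    - [0,0.005,0.05]
    - [0,0,0.03]
    - [0,0,0]
  twist:
    - [-0.002,0,0.001]
    - [0,0,0]
    - [0,0,0]
    - [0,0,0]
  jaw: [255,255,255,255]

```text
clock: 6.4
tcp_pos: [0.4608, 0.2664, 0.227]
orientation: [1.852, 2.021, 0.535]
contact_force: [1.3, -1.3, -3.8]
grip_width: 0.0371
```

```bash
python3 -c "
from look import *
plan(*well_pose(1,.186,ox=.0035,oy=.001)); look('w1d',0,1,0); held('w1d',1,.028)"
```

```text
t 6.4 F [ 1.3 -1.3 -3.8] w 0.0371 tcp [0.4608 0.2664 0.227 ]
n 1 tw/row [-0.0026, -0.001, 0.0022] deg [-0.3 -0.1  0.3] dmm [ 5.3 -1.6 -3.1] tool mm [-2.   2.9  5.3]
[[-0.017, 0.024, 0.044]]
top 99 X [0.005  0.0168 0.026 ] Y [-0.0167 -0.0029  0.0202] d [0.0117 0.0383 0.0424]
scene 105 X [-0.026   0.0237  0.047 ] Y [-0.0169 -0.0022  0.0199] d [0.0138 0.0356 0.0407]
top held X [0.005  0.0163 0.0239 0.026 ] Y [-0.0162  0.0203] d [0.031  0.0388 0.0424] topface Y [-0.016   0.0204] X [0.0049 0.0259]
scene held X [-0.0267  0.0231  0.0432  0.0451] Y [-0.0168  0.0202] d [0.0286 0.0385 0.0409] topface Y [-0.0163  0.0207] X [-0.0271  0.0279]
```

Emit:
apply_moves:
  dp:
    - [-0.017,0.025,0.0]
    - [-0.005,0.01,0.03]
    - [0,0,0.03]
    - [0,0,0.03]
    - [0,0,0]
  twist:
    - [-0.002,0,0.002]
    - [0,0,0]
    - [0,0,0]
    - [0,0,0]
    - [0,0,0]
  jaw: [255,255,255,255,255]

```text
clock: 7.0
tcp_pos: [0.4653, 0.2656, 0.2221]
orientation: [1.853, 2.023, 0.546]
contact_force: [-1.6, -0.8, -6.1]
grip_width: 0.0371
```

```bash
python3 -c "
from look import *
plan(*well_pose(1,.186,ox=.0035,oy=.001)); look('w1e',0,1,0); held('w1e',1,.022)"
```

```text
t 7.0 F [-1.6 -0.8 -6.1] w 0.0371 tcp [0.4653 0.2656 0.2221]
n 1 tw/row [-0.0011, -0.0047, 0.0014] deg [-0.1 -0.6  0.2] dmm [ 0.8 -0.8  1.8] tool mm [-0.8  1.5 -1.2]
[[-0.007, 0.013, -0.01]]
top 94 X [0.0061 0.0172 0.0272] Y [-0.0167 -0.0008  0.0205] d [0.0154 0.0331 0.0364]
scene 89 X [-0.0225  0.025   0.0478] Y [-0.0162  0.0001  0.0208] d [0.0185 0.0325 0.0355]
top held X [0.0061 0.0168 0.025  0.0272] Y [-0.0165  0.0206] d [0.024  0.0333 0.0366] topface Y [-0.0165  0.0206] X [0.0061 0.0268]
scene held X [-0.0225  0.0254  0.0461  0.0478] Y [-0.0161  0.0209] d [0.024  0.0328 0.0355] topface Y [-0.0159  0.0213] X [-0.0229  0.0479]
```

View pics/w1e_scene.png

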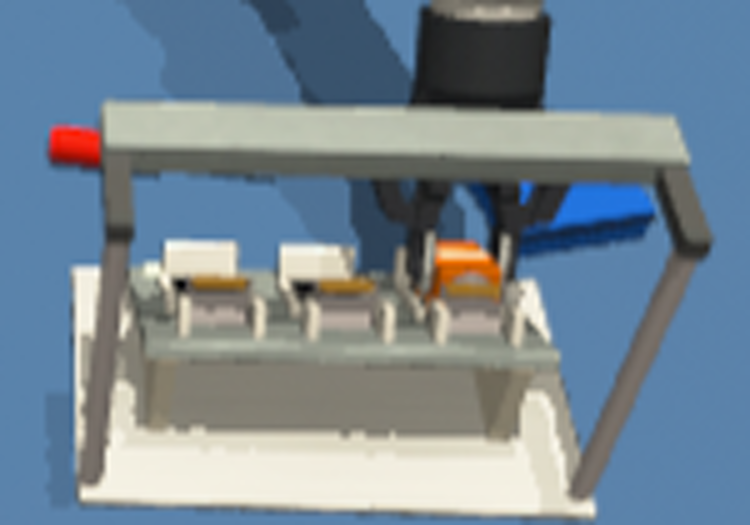

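Emit:
apply_moves:
  dp:
    - [0,0.005,0.03]
    - [0,0,0.03]
    - [0,0,0.03]
  twist:
    - [0,0,0]
    - [0,0,0]
    - [0,0,0]
  jaw: [255,255,255]

```text
clock: 7.4
tcp_pos: [0.4663, 0.265, 0.2196]
orientation: [1.853, 2.02, 0.557]
contact_force: [-49.8, -12.6, 64.5]
grip_width: 0.0374
```

```bash
python3 -c "
from look import *
plan(*well_pose(1,.186,ox=.0035,oy=.001)); look('w1f',0,1,0); held('w1f',1,.022)"
```

```text
t 7.4 F [-49.8 -12.6  64.5] w 0.0374 tcp [0.4663 0.265  0.2196]
n 1 tw/row [0.0016, -0.0067, 0.0] deg [ 0.2 -0.8  0. ] dmm [-0.2 -0.2  4.3] tool mm [-0.1  2.  -3.8]
[[-0.001, 0.016, -0.031]]
top 90 X [0.0057 0.0178 0.0272] Y [-0.0167 -0.0013  0.0199] d [0.0144 0.0333 0.0372]
scene 90 X [-0.0242  0.0246  0.0473] Y [-0.0161  0.0007  0.0214] d [0.0196 0.0325 0.0348]
top held X [0.0057 0.0172 0.0261 0.0273] Y [-0.0167  0.0199] d [0.0255 0.0334 0.0372] topface Y [-0.016   0.0191] X [0.0057 0.0272]
scene held X [-0.0243  0.0247  0.0462  0.0473] Y [-0.016   0.0214] d [0.0245 0.0327 0.0348] topface Y [-0.0159  0.0214] X [-0.0245  0.0473]
```

The cartridge bottomed out at about 80 N along the normal. I'll relieve the load and release.

Emit:
apply_moves:
  dp:
    - [0,0,-0.02]
    - [0,0,0]
    - [0,0,0]
    - [0,0,0]
    - [0,0,0]
  twist:
    - [0,0,0]
    - [0,0,0]
    - [0,0,0]
    - [0,0,0]
    - [0,0,0]
  jaw: [255,255,90,90,90]

```text
clock: 8.0
tcp_pos: [0.4667, 0.2655, 0.2244]
orientation: [1.852, 2.016, 0.565]
contact_force: [0.5, -0.3, -0.1]
grip_width: 0.0553
```

```bash
python3 -c "
from look import *
plan(*well_pose(1,.186,ox=.0035,oy=.001))"
```

```text
t 8.0 F [ 0.5 -0.3 -0.1] w 0.0553 tcp [0.4667 0.2655 0.2244]
n 1 tw/row [0.0043, -0.008, -0.0008] deg [ 0.5 -1.  -0.1] dmm [-0.6 -0.7 -0.6] tool mm [-0.7 -0.9  0.1]
[[-0.006, -0.007, 0.001]]
```

Emit:
apply_moves:
  dp:
    - [0,0,-0.2]
    - [0,0,-0.4]
    - [0,0,-0.4]
    - [0,0,-0.2]
  twist:
    - [0,0,0]
    - [0,0,0]
    - [0,0,0]
    - [0,0,0]
  jaw: [90,90,90,0]

```text
clock: 8.4
tcp_pos: [0.395, 0.2582, 0.3503]
orientation: [1.852, 2.016, 0.556]
contact_force: [-0.2, 0.3, 0.4]
grip_width: 0.0683
```

```bash
cat >> look.py <<'E'
def seated(name,i):
    for n in("top","scene"):
        f=dict(np.load(f"{n}_{name}.npz")); w=world(f); d=(w-O)@dz; X=(w-O)@dx; Y=(w-O)@dy-(2-i)*.075
        m=(abs(Y)<.015)&(X>-.026)&(X<.024)&(d>.02)&(d<.06)&(f["z_map"]>0)
        if m.sum()<20: print(n,"few",m.sum()); continue
        A=np.c_[X[m],Y[m],np.ones(m.sum())]; s=np.linalg.lstsq(A,d[m],rcond=None)[0]
        print(n,m.sum(),"top plane d0",s[2].round(4),"slopes deg",np.degrees(s[:2]).round(2))
E
python3 -c "
from look import *
plan(*bench_pose('A',.30)); look('w1g',0,1,0); held('w1g',1,.02);seated('w1g',1)"
```

```text
t 8.4 F [-0.2  0.3  0.4] w 0.0683 tcp [0.395  0.2582 0.3503]
n 12 tw/row [0.0211, 0.0, -0.0016] deg [30.3  0.  -2.3] dmm [ 227.5 -468.2  -50.3] tool mm [-486.7  137.2  133.2]
[[-0.338, 0.095, 0.093], [-0.338, 0.098, 0.088], [-0.339, 0.101, 0.084], [-0.339, 0.103, 0.079], [-0.339, 0.106, 0.075], [-0.34, 0.108, 0.07], [-0.34, 0.109, 0.065], [-0.34, 0.111, 0.06], [-0.341, 0.113, 0.055], [-0.341, 0.114, 0.05], [-0.342, 0.115, 0.045], [-0.342, 0.115, 0.04]]
top 168 X [-0.0295  0.0093  0.0263] Y [-0.0173 -0.0033  0.0181] d [0.0124 0.0336 0.0381]
scene 116 X [-0.0309  0.0186  0.047 ] Y [-0.017  -0.0059  0.0181] d [0.013  0.0316 0.0358]
top held X [-0.0295  0.0091  0.0237  0.0264] Y [-0.0171  0.0182] d [0.0229 0.0338 0.0381] topface Y [-0.0165  0.0183] X [-0.0296  0.0261]
scene held X [-0.0309  0.0211  0.0436  0.047 ] Y [-0.0168  0.0182] d [0.0235 0.0324 0.0358] topface Y [-0.0166  0.0184] X [-0.0311  0.0444]
top 149 top plane d0 0.0344 slopes deg [-1.53 -0.87]
scene 54 top plane d0 0.0341 slopes deg [-4.34  3.32]
```

View pics/w1g_scene.png

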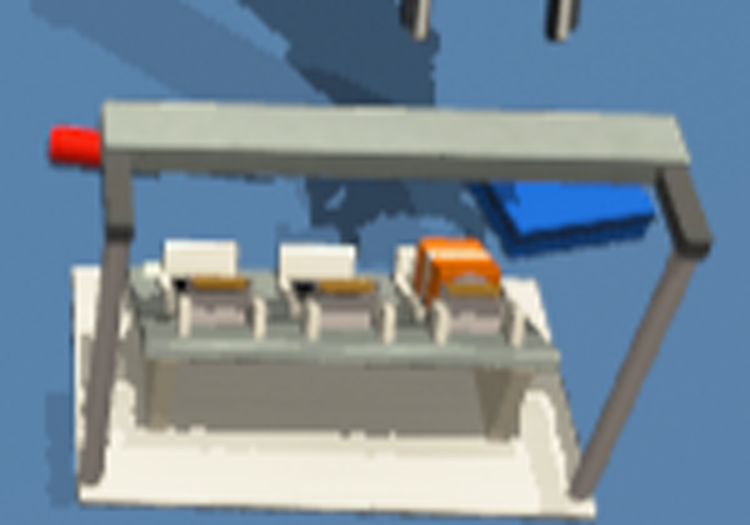

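View pics/w1g_top.png

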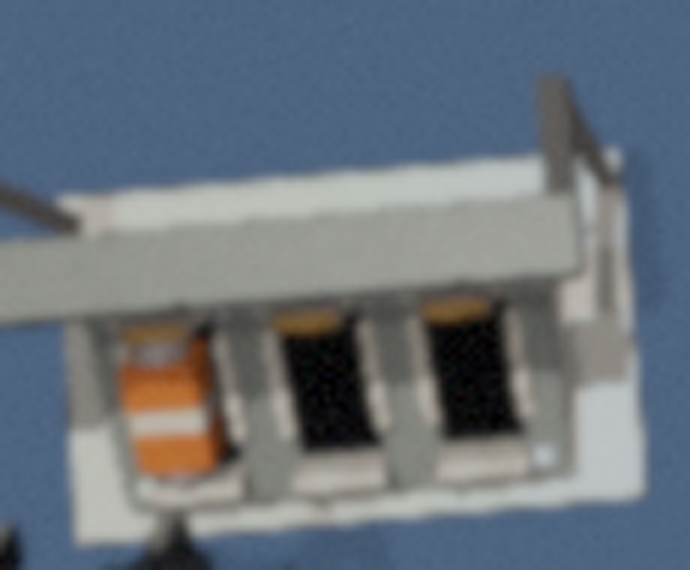

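Well 1 (left) is seated. The top face is at 34.4 mm against 34 expected, it is flat to about 1.5°, and the roller lies over the dome at top crop (158,330). Next is cartridge A at (0.6225, -0.210).

Emit:
apply_moves:
  dp:
    - [-0.3,0.0,0.04]
    - [-0.38,0.02,0.04]
    - [-0.38,0.03,0.04]
    - [-0.38,0.05,0.06]
    - [-0.38,0.08,0.06]
    - [-0.37,0.12,0.06]
    - [-0.35,0.18,0.06]
    - [-0.33,0.2,0.06]
    - [-0.31,0.22,0.05]
    - [-0.3,0.22,0.05]
    - [-0.3,0.2,0.05]
  twist:
    - [0.022,0,-0.002]
    - [0.022,0,-0.002]
    - [0.022,0,-0.002]
    - [0.022,0,-0.002]
    - [0.022,0,-0.002]
    - [0.022,0,-0.002]
    - [0.022,0,-0.002]
    - [0.022,0,-0.002]
    - [0.022,0,-0.002]
    - [0.022,0,-0.002]
    - [0.022,0,-0.002]
  jaw: [0,0,0,0,0,0,0,0,0,0,0]

```text
clock: 9.6
tcp_pos: [0.6194, -0.1557, 0.3152]
orientation: [2.053, 2.338, 0.036]
contact_force: [1.0, 0.4, 0.5]
grip_width: 0.0855
```

```bash
python3 -c "
from look import *
plan(*bench_pose('A',.24))"
```

```text
t 9.6 F [1.  0.4 0.5] w 0.0855 tcp [ 0.6194 -0.1557  0.3152]
n 3 tw/row [0.006, 0.0011, 0.0007] deg [2.1 0.4 0.2] dmm [  3.1 -54.3 -75.2] tool mm [-53.7  -6.8  75.4]
[[-0.149, -0.019, 0.209], [-0.15, -0.016, 0.209], [-0.15, -0.013, 0.209]]
```

Emit:
apply_moves:
  dp:
    - [-0.15,-0.02,0.15]
    - [-0.14,-0.016,0.2]
    - [-0.13,-0.013,0.2]
    - [0,0,0]
  twist:
    - [0.006,0.001,0.001]
    - [0.006,0.001,0.001]
    - [0.006,0.001,0.001]
    - [0,0,0]
  jaw: [0,0,0,0]

```text
clock: 10.0
tcp_pos: [0.6257, -0.2198, 0.2411]
orientation: [2.091, 2.338, -0.021]
contact_force: [-0.8, 0.6, 0.1]
grip_width: 0.0853
```

```bash
python3 -c "
from look import *
plan(*bench_pose('A',.181))"
```

```text
t 10.0 F [-0.8  0.6  0.1] w 0.0853 tcp [ 0.6257 -0.2198  0.2411]
n 2 tw/row [-0.0017, 0.003, -0.0034] deg [-0.4  0.7 -0.8] dmm [ -3.2   9.8 -60.1] tool mm [10.8 -1.7 60. ]
[[0.045, -0.007, 0.25], [0.043, -0.008, 0.25]]
```

Emit:
apply_moves:
  dp:
    - [0.07,-0.01,0.2]
    - [0.01,-0.005,0.2]
    - [0,0,0.08]
    - [0,0,0]
  twist:
    - [-0.003,0.006,-0.006]
    - [0,0,0]
    - [0,0,0]
    - [0,0,0]
  jaw: [0,0,0,0]

```text
clock: 10.4
tcp_pos: [0.6243, -0.211, 0.1811]
orientation: [2.08, 2.352, -0.005]
contact_force: [1.2, 0.5, 0.2]
grip_width: 0.0855
```

```bash
python3 -c "
from look import *
plan(*bench_pose('A',.181))"
```

```text
t 10.4 F [1.2 0.5 0.2] w 0.0855 tcp [ 0.6243 -0.211   0.1811]
n 1 tw/row [-0.0007, 0.0016, -0.0014] deg [-0.1  0.2 -0.2] dmm [-1.8  1.  -0.1] tool mm [ 1.2 -1.7  0.1]
[[0.01, -0.014, 0.001]]
```

Emit:
apply_moves:
  dp:
    - [0.01,-0.014,-0.025]
    - [0,0,0]
    - [0,0,0]
    - [0,0,0]
    - [0,0,0]
    - [0,0,0]
    - [0,0,0]
  twist:
    - [0,0.002,-0.001]
    - [0,0,0]
    - [0,0,0]
    - [0,0,0]
    - [0,0,0]
    - [0,0,0]
    - [0,0,0]
  jaw: [0,255,255,255,255,255,255]

```text
clock: 11.1
tcp_pos: [0.6247, -0.2101, 0.1899]
orientation: [2.074, 2.352, 0.005]
contact_force: [0.9, -0.4, -0.9]
grip_width: 0.0367
```

```bash
python3 -c "
from look import *
plan(*bench_pose('A',.32))"
```

```text
t 11.1 F [ 0.9 -0.4 -0.9] w 0.0367 tcp [ 0.6247 -0.2101  0.1899]
n 3 tw/row [0.001, 0.0004, -0.0] deg [ 0.3  0.1 -0. ] dmm [-2.200e+00  1.000e-01  1.301e+02] tool mm [ 1.000e-01 -1.400e+00 -1.301e+02]
[[0.0, -0.004, -0.361], [0.0, -0.005, -0.361], [0.001, -0.005, -0.361]]
```

Emit:
apply_moves:
  dp:
    - [0,0,-0.25]
    - [0,-0.05,-0.38]
    - [0.1,-0.15,-0.35]
    - [0.2,-0.25,-0.05]
    - [0.3,-0.25,0]
    - [0.3,-0.25,0]
  twist:
    - [0,0,0]
    - [0,0,0]
    - [0,0,0]
    - [0,0,0]
    - [0,0,0]
    - [0,0,0]
  jaw: [255,255,255,255,255,255]

```text
clock: 11.7
tcp_pos: [0.4965, -0.1188, 0.3157]
orientation: [2.08, 2.344, 0.004]
contact_force: [0.4, 0.4, -0.7]
grip_width: 0.0367
```

```bash
python3 -c "
from look import *
plan(*well_pose(2,.265,ox=.003,oy=.001))"
```

```text
t 11.7 F [ 0.4  0.4 -0.7] w 0.0367 tcp [ 0.4965 -0.1188  0.3157]
n 7 tw/row [-0.0352, -0.0004, 0.0025] deg [-29.6  -0.3   2.1] dmm [-64.  305.6 -23.7] tool mm [311.1 -27.5  22.1]
[[0.37, -0.033, 0.026], [0.37, -0.036, 0.023], [0.37, -0.04, 0.02], [0.37, -0.043, 0.017], [0.37, -0.047, 0.013], [0.369, -0.049, 0.01], [0.369, -0.052, 0.006]]
```

Emit:
apply_moves:
  dp:
    - [0.36,-0.05,0.02]
    - [0.37,-0.05,0.02]
    - [0.37,-0.05,0.02]
    - [0.37,-0.04,0.016]
    - [0.37,-0.04,0.013]
    - [0.36,-0.04,0.01]
    - [0.36,-0.04,0.006]
    - [0,0,0]
    - [0,0,0]
  twist:
    - [-0.035,0,0.002]
    - [-0.035,0,0.002]
    - [-0.035,0,0.002]
    - [-0.035,0,0.002]
    - [-0.035,0,0.002]
    - [-0.035,0,0.002]
    - [-0.035,0,0.002]
    - [0,0,0]
    - [0,0,0]
  jaw: [255,255,255,255,255,255,255,255,255]

```text
clock: 12.6
tcp_pos: [0.4314, 0.1519, 0.2965]
orientation: [1.872, 2.067, 0.477]
contact_force: [-0.5, -0.6, -1.1]
grip_width: 0.0367
```

```bash
python3 -c "
from look import *
plan(*well_pose(2,.235,ox=.003,oy=.001)); look('w2a',0,2,0); held('w2a',2,.05)"
```

```text
t 12.6 F [-0.5 -0.6 -1.1] w 0.0367 tcp [0.4314 0.1519 0.2965]
n 2 tw/row [-0.0152, -0.0003, 0.0039] deg [-3.6 -0.1  0.9] dmm [ 16.   36.1 -30.5] tool mm [34.6  3.9 35.7]
[[0.144, 0.016, 0.149], [0.144, 0.01, 0.149]]
top 62 X [-0.0216  0.0108  0.0423] Y [-0.0346 -0.0241  0.0049] d [0.0287 0.1143 0.1189]
scene 23 X [0.0266 0.0432 0.0466] Y [-0.0174 -0.0022  0.0112] d [0.023  0.0275 0.0602]
top held X [-0.0217  0.0088  0.018   0.0184] Y [-0.0347 -0.0166] d [0.1074 0.1147 0.1189] topface Y [-0.0347 -0.0167] X [-0.0217  0.0182]
scene held X [0.0166 0.0166 0.0166 0.0166] Y [-0.0197 -0.0197] d [0.0837 0.0837 0.0837] topface Y [-0.0197 -0.0197] X [0.0166 0.0166]
```

Emit:
apply_moves:
  dp:
    - [0.144,0.016,0.1]
    - [0.144,0.012,0.1]
    - [0,0,0.08]
    - [0,0,0]
  twist:
    - [-0.015,0,0.004]
    - [-0.015,0,0.004]
    - [0,0,0]
    - [0,0,0]
  jaw: [255,255,255,255]

```text
clock: 13.1
tcp_pos: [0.4482, 0.1742, 0.2723]
orientation: [1.872, 2.008, 0.523]
contact_force: [-0.6, 0.1, -0.5]
grip_width: 0.037
```

```bash
python3 -c "
from look import *
plan(*well_pose(2,.215,ox=.003,oy=.001)); look('w2b',0,2,0); held('w2b',2,.045)"
```

```text
t 13.1 F [-0.6  0.1 -0.5] w 0.037 tcp [0.4482 0.1742 0.2723]
n 1 tw/row [-0.0061, 0.0034, -0.0048] deg [-0.7  0.4 -0.6] dmm [  9.2  14.7 -23.5] tool mm [14.  -2.6 25.5]
[[0.117, -0.022, 0.213]]
top 122 X [-0.012   0.0214  0.0417] Y [-0.0342 -0.0168  0.0296] d [0.0283 0.0848 0.1565]
scene 99 X [0.021  0.0305 0.0463] Y [-0.0344 -0.0101  0.0069] d [0.0252 0.0697 0.0863]
top held X [-0.0123  0.0208  0.0298  0.0306] Y [-0.0342  0.0297] d [0.0647 0.0851 0.1584] topface Y [-0.0289 -0.0192] X [0.0164 0.0242]
scene held X [0.0204 0.0294 0.0325 0.0339] Y [-0.0345  0.0027] d [0.056  0.0776 0.0864] topface Y [-0.0335  0.0026] X [0.0212 0.0339]
```

View pics/w2b_scene.png

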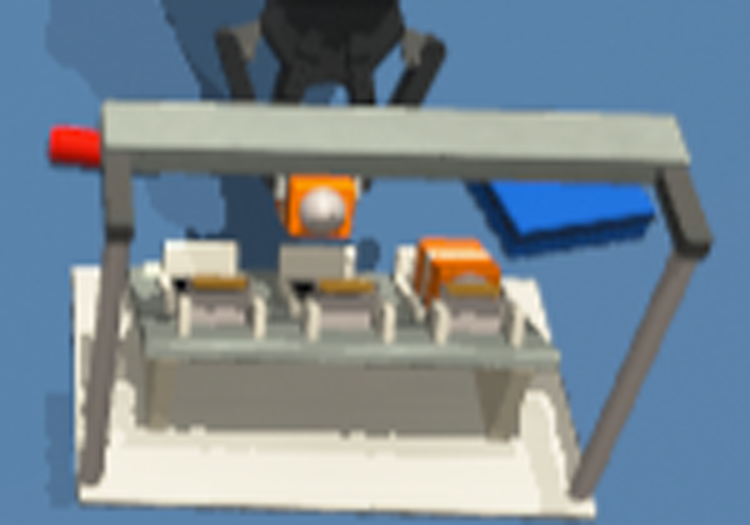

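Emit:
apply_moves:
  dp:
    - [0.125,-0.015,0.05]
    - [0,0,0.1]
    - [0,0,0.06]
    - [0,0,0]
  twist:
    - [-0.006,0.003,-0.005]
    - [0,0,0]
    - [0,0,0]
    - [0,0,0]
  jaw: [255,255,255,255]

```text
clock: 13.6
tcp_pos: [0.4596, 0.1858, 0.2517]
orientation: [1.862, 2.001, 0.54]
contact_force: [-1.1, 0.2, -1.1]
grip_width: 0.0368
```

```bash
python3 -c "
from look import *
plan(*well_pose(2,.205,ox=.003,oy=.001)); look('w2c',0,2,0); held('w2c',2,.035)"
```

```text
t 13.6 F [-1.1  0.2 -1.1] w 0.0368 tcp [0.4596 0.1858 0.2517]
n 1 tw/row [0.0012, 0.0019, -0.0045] deg [ 0.1  0.2 -0.5] dmm [  2.8   3.4 -11.7] tool mm [ 3.2 -3.2 11.6]
[[0.027, -0.027, 0.097]]
top 114 X [-0.0098  0.0238  0.0342] Y [-0.0234 -0.0053  0.0131] d [0.0395 0.061  0.1218]
scene 137 X [-0.0197  0.0329  0.0461] Y [-0.0236 -0.0047  0.0143] d [0.0245 0.0489 0.0629]
top held X [-0.0098  0.0238  0.0326  0.0342] Y [-0.0234  0.0131] d [0.0407 0.061  0.1218] topface Y [-0.0233  0.0132] X [-0.0099  0.0335]
scene held X [-0.0208  0.0314  0.0355  0.0371] Y [-0.0237  0.0144] d [0.036  0.0601 0.063 ] topface Y [-0.0232  0.0145] X [-0.021   0.0353]
```

Emit:
apply_moves:
  dp:
    - [0.043,-0.03,0.02]
    - [0,0,0.07]
    - [0,0,0]
    - [0,0,0]
  twist:
    - [0.001,0.002,-0.004]
    - [0,0,0]
    - [0,0,0]
    - [0,0,0]
  jaw: [255,255,255,255]

```text
clock: 14.1
tcp_pos: [0.4588, 0.1904, 0.2418]
orientation: [1.857, 2.014, 0.541]
contact_force: [-1.2, 0.9, -1.9]
grip_width: 0.0367
```

```bash
python3 -c "
from look import *
plan(*well_pose(2,.1885,ox=.002,oy=.001)); look('w2d',0,2,0); held('w2d',2,.03)"
```

```text
t 14.1 F [-1.2  0.9 -1.9] w 0.0367 tcp [0.4588 0.1904 0.2418]
n 1 tw/row [-0.0008, -0.0012, -0.0008] deg [-0.1 -0.1 -0.1] dmm [ 10.9  -0.6 -16.5] tool mm [-1.5  1.2 19.7]
[[-0.013, 0.01, 0.164]]
top 115 X [-0.0142  0.0184  0.0284] Y [-0.0175 -0.002   0.0191] d [0.0271 0.0525 0.1277]
scene 126 X [-0.028   0.0259  0.0474] Y [-0.0174 -0.0021  0.0207] d [0.0241 0.0468 0.0542]
top held X [-0.0142  0.018   0.0262  0.0279] Y [-0.0175  0.0191] d [0.0328 0.0527 0.1279] topface Y [-0.0126 -0.0072] X [0.017  0.0218]
scene held X [-0.028   0.0231  0.0292  0.031 ] Y [-0.0174  0.0209] d [0.031  0.0521 0.0543] topface Y [-0.0167  0.0209] X [-0.028   0.0297]
```

Emit:
apply_moves:
  dp:
    - [-0.012,0.015,0.03]
    - [0,0,0.05]
    - [0,0,0.03]
    - [0,0,0]
  twist:
    - [0,0,0]
    - [0,0,0]
    - [0,0,0]
    - [0,0,0]
  jaw: [255,255,255,255]

```text
clock: 14.6
tcp_pos: [0.4642, 0.19, 0.2301]
orientation: [1.858, 2.022, 0.539]
contact_force: [0.1, 0.5, -2.1]
grip_width: 0.0373
```

```bash
python3 -c "
from look import *
plan(*well_pose(2,.1885,ox=.002,oy=.001)); look('w2e',0,2,0); held('w2e',2,.028)"
```

```text
t 14.6 F [ 0.1  0.5 -2.1] w 0.0373 tcp [0.4642 0.19   0.2301]
n 1 tw/row [-0.0034, -0.0031, 0.0003] deg [-0.4 -0.4  0. ] dmm [ 5.5 -0.2 -4.8] tool mm [-0.7  2.4  6.9]
[[-0.006, 0.02, 0.057]]
top 104 X [-0.0157  0.016   0.026 ] Y [-0.0179 -0.0024  0.0181] d [0.0156 0.0396 0.1097]
scene 103 X [-0.0265  0.0233  0.0466] Y [-0.017   0.0003  0.0202] d [0.0177 0.0369 0.0418]
top held X [-0.0158  0.0156  0.0239  0.0258] Y [-0.0174  0.0182] d [0.0338 0.0398 0.1114] topface Y [-0.0128  0.002 ] X [0.0092 0.0191]
scene held X [-0.0271  0.0216  0.0321  0.0464] Y [-0.0165  0.0203] d [0.0284 0.0398 0.0421] topface Y [-0.0163  0.0203] X [-0.0276  0.0272]
```

Emit:
apply_moves:
  dp:
    - [-0.008,0.022,0.01]
    - [0,0.005,0.03]
    - [0,0,0.025]
    - [0,0,0]
  twist:
    - [-0.003,-0.003,0]
    - [0,0,0]
    - [0,0,0]
    - [0,0,0]
  jaw: [255,255,255,255]

```text
clock: 15.1
tcp_pos: [0.4683, 0.19, 0.2244]
orientation: [1.854, 2.019, 0.538]
contact_force: [-1.4, 1.5, -2.7]
grip_width: 0.0367
```

```bash
python3 -c "
from look import *
plan(*well_pose(2,.1885,ox=.002,oy=.001)); look('w2f',0,2,0); held('w2f',2,.022)"
```

```text
t 15.1 F [-1.4  1.5 -2.7] w 0.0367 tcp [0.4683 0.19   0.2244]
n 1 tw/row [-0.0022, -0.0015, 0.0011] deg [-0.3 -0.2  0.1] dmm [ 1.4 -0.2  0.8] tool mm [-0.3  1.6 -0.1]
[[-0.003, 0.013, -0.001]]
top 100 X [-0.015   0.0175  0.0268] Y [-0.0184 -0.001   0.0167] d [0.0162 0.0333 0.1094]
scene 96 X [-0.0269  0.0243  0.0476] Y [-0.018  -0.0001  0.0196] d [0.0156 0.0315 0.0356]
top held X [-0.015   0.0171  0.0255  0.0267] Y [-0.018   0.0167] d [0.0246 0.0335 0.1097] topface Y [-0.0128 -0.0007] X [0.0109 0.0201]
scene held X [-0.027   0.0248  0.0449  0.0476] Y [-0.0171  0.0196] d [0.0246 0.0329 0.0356] topface Y [-0.0168  0.0195] X [-0.0271  0.0475]
```

Emit:
apply_moves:
  dp:
    - [0,0,0.018]
    - [0,0,0.015]
  twist:
    - [0,0,0]
    - [0,0,0]
  jaw: [255,255]

```text
clock: 15.4
tcp_pos: [0.4682, 0.1897, 0.2237]
orientation: [1.854, 2.018, 0.543]
contact_force: [-25.9, -4.1, 32.9]
grip_width: 0.0372
```

The press force is about 42 N along the normal, so the cartridge is bottomed. I'll relieve, release and retreat.

Emit:
apply_moves:
  dp:
    - [0,0,-0.012]
    - [0,0,0]
    - [0,0,0]
    - [0,0,0]
    - [0,0,-0.2]
    - [0,0,-0.4]
    - [0,0,-0.4]
    - [0,0,-0.2]
  twist:
    - [0,0,0]
    - [0,0,0]
    - [0,0,0]
    - [0,0,0]
    - [0,0,0]
    - [0,0,0]
    - [0,0,0]
    - [0,0,0]
  jaw: [255,90,90,90,90,90,90,0]

```text
clock: 16.2
tcp_pos: [0.4147, 0.1846, 0.328]
orientation: [1.849, 1.999, 0.545]
contact_force: [0.1, 0.6, -0.2]
grip_width: 0.068
```

```bash
python3 -c "
from look import *
look('w2g',0,2,0); held('w2g',2,.02);seated('w2g',2);seated('w2g',1)
plan(*bench_pose('C',.30)); plan(*bench_pose('C',.30,True))"
```

```text
top 159 X [-0.0297  0.008   0.0257] Y [-0.0185 -0.0035  0.0159] d [0.0165 0.0331 0.038 ]
scene 102 X [-0.0254  0.0208  0.0463] Y [-0.0182 -0.0046  0.0191] d [0.0127 0.0316 0.0354]
top held X [-0.0298  0.008   0.0238  0.0256] Y [-0.0185  0.016 ] d [0.0216 0.0333 0.038 ] topface Y [-0.0183  0.016 ] X [-0.0298  0.0257]
scene held X [-0.0255  0.022   0.0426  0.0464] Y [-0.0177  0.0192] d [0.021  0.0324 0.0355] topface Y [-0.0172  0.0193] X [-0.0256  0.0465]
top 148 top plane d0 0.0342 slopes deg [-1.66  0.49]
scene 58 top plane d0 0.0341 slopes deg [-2.99  0.23]
top 147 top plane d0 0.0343 slopes deg [-1.59  1.19]
scene 54 top plane d0 0.0342 slopes deg [-3.05  0.09]
t 16.3 F [0.6 0.1 0.1] w 0.082 tcp [0.4152 0.1849 0.329 ]
n 13 tw/row [0.0195, 0.0044, -0.0157] deg [ 30.4   6.9 -24.6] dmm [  61.8 -544.9  -29. ] tool mm [-548.     1.7   35.5]
[[-0.351, 0.001, 0.023], [-0.351, -0.01, 0.02], [-0.351, -0.02, 0.017], [-0.35, -0.031, 0.015], [-0.349, -0.042, 0.013], [-0.348, -0.053, 0.012], [-0.346, -0.064, 0.011], [-0.344, -0.075, 0.011], [-0.341, -0.086, 0.011], [-0.338, -0.097, 0.012], [-0.335, -0.107, 0.013], [-0.331, -0.118, 0.014], [-0.327, -0.128, 0.016]]
t 16.3 F [0.6 0.1 0.1] w 0.082 tcp [0.4152 0.1849 0.329 ]
n 19 tw/row [0.0041, -0.0182, 0.0657] deg [  9.3 -41.4 149.9] dmm [  61.8 -544.9  -29. ] tool mm [-548.     1.7   35.5]
[[-0.24, 0.001, 0.016], [-0.237, 0.034, 0.025], [-0.229, 0.066, 0.033], [-0.217, 0.097, 0.041], [-0.199, 0.126, 0.048], [-0.178, 0.153, 0.054], [-0.153, 0.176, 0.059], [-0.125, 0.196, 0.062], [-0.095, 0.212, 0.065], [-0.062, 0.223, 0.066], [-0.029, 0.23, 0.066], [0.006, 0.232, 0.064], [0.04, 0.229, 0.061], [0.073, 0.222, 0.057], [0.105, 0.21, 0.052], [0.135, 0.194, 0.046], [0.162, 0.174, 0.038], [0.186, 0.15, 0.03], [0.205, 0.124, 0.022]]
```

View pics/w2g_scene.png

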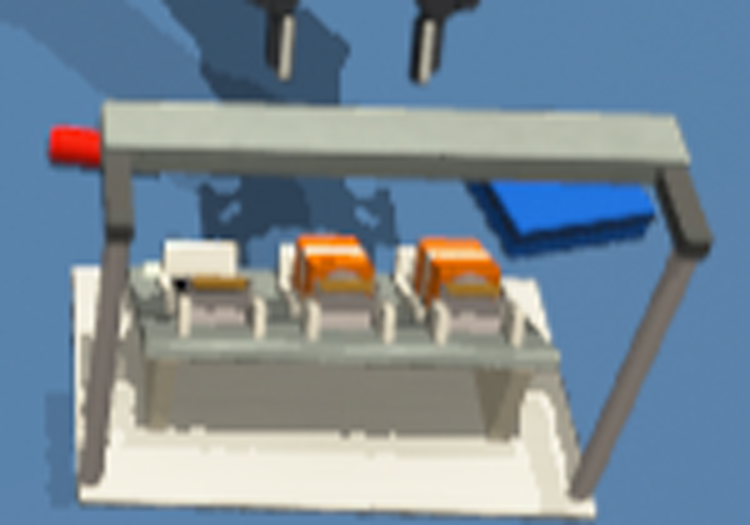

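```bash
python3 -c "
from look import *
print(r.get_obs()['joints'].round(3))"
```

```text
[-0.703  0.135  0.055  2.314  0.898  0.356  0.197]
```

Emit:
apply_moves:
  dp:
    - [-0.3,0.03,0.02]
    - [-0.35,0.03,0.02]
    - [-0.35,0.03,0.02]
    - [-0.35,0.01,0.015]
    - [-0.35,-0.03,0.013]
    - [-0.35,-0.05,0.012]
    - [-0.345,-0.07,0.011]
    - [-0.345,-0.09,0.011]
    - [-0.34,-0.1,0.011]
    - [-0.34,-0.11,0.012]
    - [-0.33,-0.12,0.012]
    - [-0.3,-0.12,0.012]
    - [-0.3,-0.12,0.012]
  twist:
    - [0.02,0.004,-0.016]
    - [0.02,0.004,-0.016]
    - [0.02,0.004,-0.016]
    - [0.02,0.004,-0.016]
    - [0.02,0.004,-0.016]
    - [0.02,0.004,-0.016]
    - [0.02,0.004,-0.016]
    - [0.02,0.004,-0.016]
    - [0.02,0.004,-0.016]
    - [0.02,0.004,-0.016]
    - [0.02,0.004,-0.016]
    - [0.02,0.004,-0.016]
    - [0.02,0.004,-0.016]
  jaw: [0,0,0,0,0,0,0,0,0,0,0,0,0]

```text
clock: 17.6
tcp_pos: [0.4561, -0.2915, 0.3014]
orientation: [1.638, 2.637, 0.008]
contact_force: [1.3, 0.4, 0.7]
grip_width: 0.0851
```

```bash
python3 -c "
from look import *
print(r.get_obs()['joints'].round(3)); plan(*bench_pose('C',.25))"
```

```text
[ 4.570e-01  3.770e-01 -5.000e-03  1.984e+00  1.000e-03  7.430e-01
  2.483e+00]
t 17.6 F [1.3 0.4 0.7] w 0.0851 tcp [ 0.4561 -0.2915  0.3014]
n 2 tw/row [0.0055, 0.0071, -0.0136] deg [ 1.3  1.7 -3.3] dmm [ 20.9 -68.5 -51.4] tool mm [-69.1 -12.9  53.1]
[[-0.288, -0.054, 0.221], [-0.29, -0.059, 0.218]]
```

Emit:
apply_moves:
  dp:
    - [-0.28,-0.05,0.15]
    - [-0.26,-0.05,0.2]
    - [0,0,0.05]
    - [0,0,0]
  twist:
    - [0.005,0.007,-0.013]
    - [0.005,0.007,-0.013]
    - [0,0,0]
    - [0,0,0]
  jaw: [0,0,0,0]

```text
clock: 18.0
tcp_pos: [0.4743, -0.3684, 0.2477]
orientation: [-1.597, -2.701, 0.018]
contact_force: [-0.2, 0.4, 0.1]
grip_width: 0.0853
```

```bash
python3 -c "
from look import *
print(r.get_obs()['joints'].round(3)); plan(*bench_pose('C',.183))
f=r.grab_frame('scene'); u,v=proj(f,[.477,-.36,.03]).astype(int)
cv2.imwrite('pics/c1.png',cv2.resize(f['color'][v-50:v+40,u-60:u+70,::-1],None,fx=6,fy=6,interpolation=cv2.INTER_CUBIC))"
```

```text
[0.546 0.543 0.009 1.862 0.01  0.74  2.62 ]
t 18.0 F [-0.2  0.4  0.1] w 0.0853 tcp [ 0.4743 -0.3684  0.2477]
n 2 tw/row [-0.0028, 0.0007, -0.0033] deg [-0.7  0.2 -0.8] dmm [  2.7   8.4 -64.7] tool mm [ 6.3  7.1 64.6]
[[0.026, 0.03, 0.269], [0.025, 0.028, 0.269]]
```

View pics/c1.png

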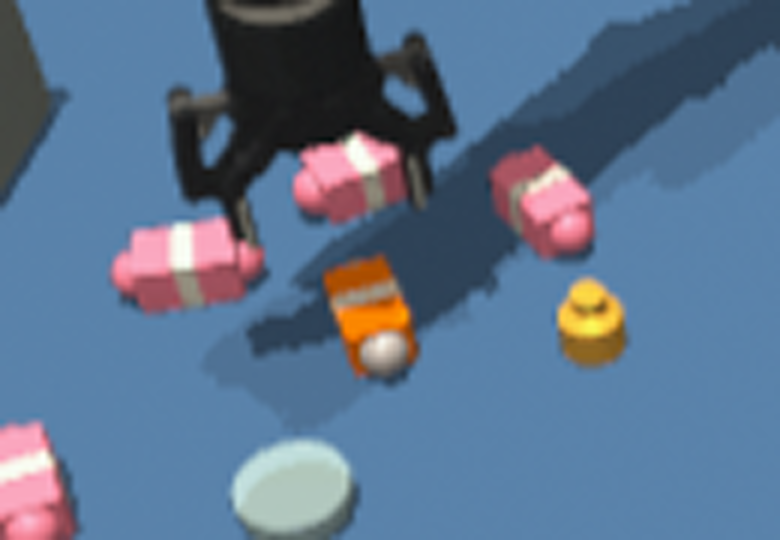

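The picture shows cartridge C at (370,315), with the pink dome's tip at (262,258), about 33 mm from its side. I'll narrow the jaws to about 60 mm before descending so that the pink one isn't brushed.

Emit:
apply_moves:
  dp:
    - [0.04,0.05,0.05]
    - [0.01,0.01,0.2]
    - [0,0,0.2]
    - [0,0,0.04]
    - [0,0,0]
  twist:
    - [-0.005,0.001,-0.006]
    - [0,0,0]
    - [0,0,0]
    - [0,0,0]
    - [0,0,0]
  jaw: [75,75,75,75,75]

```text
clock: 18.55
tcp_pos: [0.4801, -0.3533, 0.1902]
orientation: [1.568, 2.716, 0.002]
contact_force: [-0.8, 0.7, -0.2]
grip_width: 0.0604
```

```bash
python3 -c "
from look import *
plan(*bench_pose('C',.184))"
```

```text
t 18.55 F [-0.8  0.7 -0.2] w 0.0604 tcp [ 0.4801 -0.3533  0.1902]
n 1 tw/row [0.0017, 0.0019, 0.0033] deg [0.2 0.2 0.4] dmm [-3.1 -6.7 -6.2] tool mm [-4.2 -6.1  6.1]
[[-0.035, -0.051, 0.051]]
```

Emit:
apply_moves:
  dp:
    - [-0.03,-0.05,0.04]
    - [0,0,0]
    - [0,0,0]
    - [0,0,0]
    - [0,0,0]
    - [0,0,0]
  twist:
    - [0.002,0.002,0.003]
    - [0,0,0]
    - [0,0,0]
    - [0,0,0]
    - [0,0,0]
    - [0,0,0]
  jaw: [75,75,255,255,255,255]

```text
clock: 19.15
tcp_pos: [0.4778, -0.3601, 0.1895]
orientation: [1.576, 2.711, -0.001]
contact_force: [-0.0, 0.8, -1.1]
grip_width: 0.0369
```

```bash
python3 -c "
from look import *
plan(*bench_pose('C',.184))"
```

```text
t 19.15 F [-0.   0.8 -1.1] w 0.0369 tcp [ 0.4778 -0.3601  0.1895]
n 1 tw/row [0.001, 0.0024, 0.0004] deg [0.1 0.3 0. ] dmm [-0.8  0.1 -5.5] tool mm [ 0.5 -0.7  5.5]
[[0.004, -0.006, 0.045]]
```

Emit:
apply_moves:
  dp:
    - [0,0,-0.25]
    - [0,0,-0.38]
    - [0,0,-0.38]
    - [0,0,0]
  twist:
    - [0,0,0]
    - [0,0,0]
    - [0,0,0]
    - [0,0,0]
  jaw: [255,255,255,255]

```text
clock: 19.55
tcp_pos: [0.4768, -0.3592, 0.3127]
orientation: [1.579, 2.716, -0.0]
contact_force: [0.3, -0.2, -1.2]
grip_width: 0.0369
```

```bash
python3 -c "
from look import *
plan(*well_pose(3,.265,ox=.002,oy=.001),n=11)"
```

```text
t 19.55 F [ 0.3 -0.2 -1.2] w 0.0369 tcp [ 0.4768 -0.3592  0.3127]
n 11 tw/row [-0.0224, -0.0049, 0.0185] deg [-29.5  -6.5  24.4] dmm [-39.1 471.2 -21.2] tool mm [428.8 199.2  21. ]
[[0.325, 0.151, 0.016], [0.331, 0.137, 0.019], [0.336, 0.124, 0.022], [0.341, 0.109, 0.024], [0.345, 0.095, 0.025], [0.348, 0.08, 0.026], [0.352, 0.066, 0.025], [0.354, 0.051, 0.025], [0.356, 0.036, 0.023], [0.357, 0.021, 0.021], [0.358, 0.006, 0.018]]
```

Emit:
apply_moves:
  dp:
    - [0.31,0.15,0.015]
    - [0.33,0.14,0.02]
    - [0.335,0.125,0.02]
    - [0.34,0.11,0.023]
    - [0.345,0.095,0.025]
    - [0.35,0.08,0.025]
    - [0.35,0.065,0.025]
    - [0.355,0.05,0.025]
    - [0.355,0.035,0.023]
    - [0.355,0.02,0.02]
    - [0.34,0.006,0.018]
    - [0,0,0]
    - [0,0,0]
  twist:
    - [-0.023,-0.005,0.0185]
    - [-0.023,-0.005,0.0185]
    - [-0.023,-0.005,0.0185]
    - [-0.023,-0.005,0.0185]
    - [-0.023,-0.005,0.0185]
    - [-0.023,-0.005,0.0185]
    - [-0.023,-0.005,0.0185]
    - [-0.023,-0.005,0.0185]
    - [-0.023,-0.005,0.0185]
    - [-0.023,-0.005,0.0185]
    - [-0.023,-0.005,0.0185]
    - [0,0,0]
    - [0,0,0]
  jaw: [255,255,255,255,255,255,255,255,255,255,255,255,255]

```text
clock: 20.85
tcp_pos: [0.4456, 0.0351, 0.2916]
orientation: [1.83, 2.102, 0.447]
contact_force: [0.1, -0.2, -1.2]
grip_width: 0.0365
```

```bash
python3 -c "
from look import *
plan(*well_pose(3,.235,ox=.002,oy=.001))"
```

```text
t 20.85 F [ 0.1 -0.2 -1.2] w 0.0365 tcp [0.4456 0.0351 0.2916]
n 2 tw/row [-0.0178, 0.0017, 0.0139] deg [-4.3  0.4  3.3] dmm [  7.   78.1 -26. ] tool mm [77.3  5.3 28.6]
[[0.322, 0.022, 0.119], [0.322, 0.008, 0.121]]
```

Emit:
apply_moves:
  dp:
    - [0.3,0.022,0.04]
    - [0.31,0.01,0.06]
    - [0.02,0,0.1]
    - [0,0,0]
    - [0,0,0]
  twist:
    - [-0.018,0.002,0.014]
    - [-0.018,0.002,0.014]
    - [0,0,0]
    - [0,0,0]
    - [0,0,0]
  jaw: [255,255,255,255,255]

```text
clock: 21.35
tcp_pos: [0.4518, 0.0672, 0.275]
orientation: [1.845, 2.058, 0.475]
contact_force: [0.2, 0.8, -1.3]
grip_width: 0.0369
```

```bash
python3 -c "
from look import *
plan(*well_pose(3,.215,ox=.002,oy=.001)); look('w3a',0,3,0); held('w3a',3,.05)"
```

```text
t 21.35 F [ 0.2  0.8 -1.3] w 0.0369 tcp [0.4518 0.0672 0.275 ]
n 2 tw/row [-0.0109, 0.0032, 0.0073] deg [-2.6  0.8  1.8] dmm [ 10.8  46.8 -26.8] tool mm [46.1  2.  29.9]
[[0.192, 0.008, 0.124], [0.191, 0.003, 0.126]]
top 30 X [-0.018   0.0201  0.0432] Y [-0.0343 -0.0302  0.0075] d [0.0275 0.0878 0.0978]
scene 37 X [0.0205 0.0415 0.0479] Y [-0.0345 -0.0128  0.0137] d [0.0243 0.0289 0.0857]
top held X [-0.0182  0.0126  0.0221  0.024 ] Y [-0.0345 -0.0288] d [0.0779 0.09   0.1003] topface Y [-0.0345 -0.0288] X [-0.0182  0.024 ]
scene held X [0.0199 0.0217 0.0242 0.025 ] Y [-0.0347 -0.0287] d [0.061  0.0734 0.0857] topface Y [-0.0345 -0.0287] X [0.0197 0.0236]
```

View pics/w3a_scene.png

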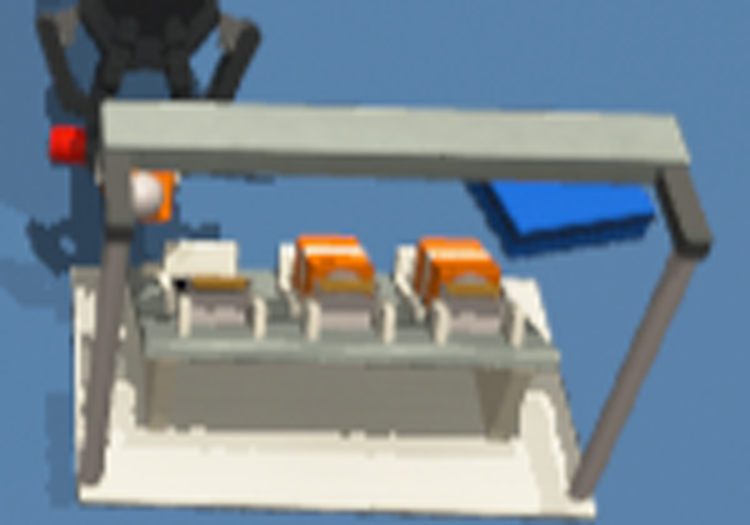

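Emit:
apply_moves:
  dp:
    - [0.19,0.01,0.0]
    - [0.19,0.01,0.0]
    - [0,0,0.1]
    - [0,0,0]
    - [0,0,0]
  twist:
    - [-0.011,0.003,0.007]
    - [-0.011,0.003,0.007]
    - [0,0,0]
    - [0,0,0]
    - [0,0,0]
  jaw: [255,255,255,255,255]

```text
clock: 21.95
tcp_pos: [0.4558, 0.1116, 0.2669]
orientation: [1.856, 2.004, 0.54]
contact_force: [-0.9, -0.7, -1.5]
grip_width: 0.0368
```

```bash
python3 -c "
from look import *
plan(*well_pose(3,.215,ox=.002,oy=.001)); look('w3b',0,3,0); held('w3b',3,.05)"
```

```text
t 21.95 F [-0.9 -0.7 -1.5] w 0.0368 tcp [0.4558 0.1116 0.2669]
n 1 tw/row [0.0019, 0.0018, -0.002] deg [ 0.2  0.2 -0.2] dmm [  6.8   2.4 -18.7] tool mm [ 1.9 -3.4 19.6]
[[0.016, -0.028, 0.163]]
top 131 X [-0.01    0.0247  0.0406] Y [-0.0216 -0.0046  0.014 ] d [0.0282 0.0798 0.1471]
scene 116 X [0.0072 0.0333 0.047 ] Y [-0.0217 -0.0037  0.0153] d [0.0248 0.0683 0.0811]
top held X [-0.01    0.0235  0.0334  0.0353] Y [-0.0217  0.0141] d [0.0562 0.0799 0.1472] topface Y [-0.0159  0.0025] X [0.0152 0.0255]
scene held X [0.0065 0.0323 0.036  0.0406] Y [-0.0217  0.0155] d [0.0501 0.0764 0.0811] topface Y [-0.0208  0.015 ] X [0.0042 0.0357]
```

Emit:
apply_moves:
  dp:
    - [0.028,-0.04,0.06]
    - [0,0,0.1]
    - [0,0,0.05]
    - [0,0,0]
  twist:
    - [0.002,0.002,-0.002]
    - [0,0,0]
    - [0,0,0]
    - [0,0,0]
  jaw: [255,255,255,255]

```text
clock: 22.45
tcp_pos: [0.4643, 0.112, 0.2437]
orientation: [1.861, 2.004, 0.54]
contact_force: [-0.5, -0.6, -1.0]
grip_width: 0.0368
```

```bash
python3 -c "
from look import *
plan(*well_pose(3,.1885,ox=.002,oy=.001)); look('w3c',0,3,0); held('w3c',3,.035)"
```

```text
t 22.45 F [-0.5 -0.6 -1. ] w 0.0368 tcp [0.4643 0.112  0.2437]
n 1 tw/row [0.0007, 0.0013, -0.0034] deg [ 0.1  0.2 -0.4] dmm [ 11.5   3.1 -18.5] tool mm [ 2.2  0.9 21.8]
[[0.019, 0.007, 0.182]]
top 117 X [-0.0149  0.0191  0.0308] Y [-0.0218 -0.0043  0.0132] d [0.0343 0.0558 0.1319]
scene 124 X [-0.0212  0.0294  0.048 ] Y [-0.0217 -0.0035  0.0157] d [0.0243 0.0466 0.0571]
top held X [-0.015   0.0191  0.0289  0.0308] Y [-0.0216  0.0132] d [0.0383 0.0558 0.1321] topface Y [-0.0168  0.0027] X [0.01   0.0376]
scene held X [-0.0223  0.0265  0.0317  0.0339] Y [-0.0217  0.0154] d [0.0354 0.0547 0.0572] topface Y [-0.0216  0.0154] X [-0.023   0.0344]
```

Emit:
apply_moves:
  dp:
    - [0.033,-0.004,0.02]
    - [0,0,0.05]
    - [0,0,0]
    - [0,0,0]
  twist:
    - [0,0.001,-0.003]
    - [0,0,0]
    - [0,0,0]
    - [0,0,0]
  jaw: [255,255,255,255]

```text
clock: 22.95
tcp_pos: [0.4642, 0.1157, 0.2357]
orientation: [1.856, 2.015, 0.536]
contact_force: [-1.4, -0.7, -0.0]
grip_width: 0.0372
```

```bash
python3 -c "
from look import *
plan(*well_pose(3,.1885,ox=.002,oy=.001)); look('w3d',0,3,0); held('w3d',3,.03)"
```

```text
t 22.95 F [-1.4 -0.7 -0. ] w 0.0372 tcp [0.4642 0.1157 0.2357]
n 1 tw/row [-0.0017, -0.0001, -0.0001] deg [-0.2 -0.  -0. ] dmm [ 11.7  -0.6 -10.4] tool mm [-1.6  4.9 14.8]
[[-0.013, 0.041, 0.123]]
top 121 X [-0.0189  0.0144  0.0259] Y [-0.0175  0.001   0.0194] d [0.0249 0.0484 0.1146]
scene 114 X [-0.0245  0.0235  0.0472] Y [-0.0171 -0.0019  0.0193] d [0.0248 0.0437 0.0502]
top held X [-0.0191  0.014   0.0238  0.026 ] Y [-0.0173  0.0195] d [0.034  0.0485 0.115 ] topface Y [-0.0112  0.0069] X [0.0064 0.0165]
scene held X [-0.0246  0.0214  0.0259  0.0267] Y [-0.0171  0.0196] d [0.0313 0.0475 0.0504] topface Y [-0.0172  0.0196] X [-0.0246  0.0266]
```

Emit:
apply_moves:
  dp:
    - [-0.01,0.035,0.0]
    - [0,0.01,0.05]
    - [0,0,0.03]
    - [0,0,0]
  twist:
    - [-0.001,0,0]
    - [0,0,0]
    - [0,0,0]
    - [0,0,0]
  jaw: [255,255,255,255]

```text
clock: 23.45
tcp_pos: [0.4703, 0.1155, 0.2282]
orientation: [1.857, 2.023, 0.533]
contact_force: [0.7, -0.2, -3.8]
grip_width: 0.037
```

```bash
python3 -c "
from look import *
plan(*well_pose(3,.1885,ox=.002,oy=.001)); look('w3e',0,3,0); held('w3e',3,.028)"
```

```text
t 23.45 F [ 0.7 -0.2 -3.8] w 0.037 tcp [0.4703 0.1155 0.2282]
n 1 tw/row [-0.0047, -0.0017, 0.0011] deg [-0.6 -0.2  0.1] dmm [ 5.5 -0.4 -2.9] tool mm [-0.9  3.4  5.2]
[[-0.008, 0.028, 0.044]]
top 111 X [-0.0176  0.0154  0.033 ] Y [-0.0176 -0.      0.018 ] d [0.0149 0.0386 0.1444]
scene 98 X [-0.0233  0.0238  0.0472] Y [-0.0171 -0.001   0.0195] d [0.0174 0.0376 0.0406]
top held X [-0.0177  0.0151  0.0246  0.0343] Y [-0.0173  0.0181] d [0.0307 0.039  0.1495] topface Y [-0.0103 -0.0003] X [0.0087 0.036 ]
scene held X [-0.0238  0.0213  0.0274  0.0465] Y [-0.0169  0.0194] d [0.0283 0.0388 0.0407] topface Y [-0.0167  0.0195] X [-0.0241  0.0273]
```

Same as the previous two at this stage, so I'll finish with the last steps down.

Emit:
apply_moves:
  dp:
    - [-0.008,0.025,0.005]
    - [0,0.005,0.03]
    - [0,0,0.018]
    - [0,0,0]
  twist:
    - [-0.004,-0.001,0.001]
    - [0,0,0]
    - [0,0,0]
    - [0,0,0]
  jaw: [255,255,255,255]

```text
clock: 23.95
tcp_pos: [0.4738, 0.1156, 0.2237]
orientation: [1.856, 2.021, 0.538]
contact_force: [-5.0, -0.6, -1.2]
grip_width: 0.0371
```

```bash
python3 -c "
from look import *
plan(*well_pose(3,.1885,ox=.002,oy=.001)); look('w3f',0,3,0); held('w3f',3,.022)"
```

```text
t 23.95 F [-5.  -0.6 -1.2] w 0.0371 tcp [0.4738 0.1156 0.2237]
n 1 tw/row [-0.003, -0.0023, 0.001] deg [-0.4 -0.3  0.1] dmm [ 2.1 -0.5  1.6] tool mm [-0.7  2.5 -0.4]
[[-0.006, 0.021, -0.003]]
top 106 X [-0.017   0.0169  0.035 ] Y [-0.0173 -0.0007  0.0176] d [0.0165 0.0335 0.1443]
scene 93 X [-0.029   0.0225  0.0459] Y [-0.0169 -0.0011  0.0192] d [0.0223 0.0328 0.0349]
top held X [-0.0171  0.0166  0.0259  0.0357] Y [-0.0173  0.0176] d [0.0255 0.0338 0.1467] topface Y [-0.0107 -0.0034] X [0.0119 0.0372]
scene held X [-0.0292  0.0233  0.0453  0.046 ] Y [-0.0166  0.0193] d [0.0243 0.0329 0.0349] topface Y [-0.0167  0.0194] X [-0.03    0.0457]
```

Emit:
apply_moves:
  dp:
    - [0,0,0.018]
    - [0,0,0.013]
  twist:
    - [0,0,0]
    - [0,0,0]
  jaw: [255,255]

```text
clock: 24.25
tcp_pos: [0.4734, 0.1156, 0.223]
orientation: [1.853, 2.02, 0.542]
contact_force: [-21.1, -4.0, 23.8]
grip_width: 0.0371
```

Emit:
apply_moves:
  dp:
    - [0,0,-0.008]
    - [0,0,0]
    - [0,0,0]
    - [0,0,0]
    - [0,0,-0.2]
    - [0,0,-0.4]
    - [0,0,-0.4]
    - [0,0,-0.4]
    - [0,0,0]
  twist:
    - [0,0,0]
    - [0,0,0]
    - [0,0,0]
    - [0,0,0]
    - [0,0,0]
    - [0,0,0]
    - [0,0,0]
    - [0,0,0]
    - [0,0,0]
  jaw: [255,90,90,90,90,90,90,90,90]

```text
clock: 25.15
tcp_pos: [0.4312, 0.1108, 0.3167]
orientation: [1.843, 1.99, 0.548]
contact_force: [0.4, 0.8, 0.0]
grip_width: 0.0549
```

```bash
python3 -c "
from look import *
print(r.get_obs()['tcp_pos'],r.get_obs()['contact_force'])
look('w3g',0,3,0)
for i in (1,2,3): print(i); held('w3g',i,.02); seated('w3g',i)
f=dict(np.load('scene_w3g.npz')); cv2.imwrite('pics/fin.png',cv2.resize(f['color'][:,:,::-1],(768,576)))"
```

```text
[0.43115262 0.11080363 0.31666613] [0.36010639 0.82450714 0.01588817]
top 149 X [-0.0291  0.0087  0.0259] Y [-0.0172 -0.001   0.017 ] d [0.0151 0.0333 0.0374]
scene 92 X [-0.0287  0.0216  0.0456] Y [-0.0169 -0.0021  0.0192] d [0.0138 0.033  0.0361]
1
top held X [-0.0285  0.0086  0.0241  0.0262] Y [-0.0173  0.0185] d [0.0231 0.0336 0.0374] topface Y [-0.0171  0.0185] X [-0.0285  0.0259]
scene held X [-0.0303  0.0201  0.0441  0.0473] Y [-0.0169  0.0186] d [0.022  0.0327 0.0359] topface Y [-0.0167  0.0185] X [-0.0306  0.046 ]
top 147 top plane d0 0.0341 slopes deg [-0.08  0.39]
scene 53 top plane d0 0.0341 slopes deg [-3.06 -1.81]
2
top held X [-0.0287  0.0088  0.0235  0.0272] Y [-0.0182  0.0165] d [0.0228 0.0337 0.0369] topface Y [-0.0181  0.0165] X [-0.0288  0.0269]
scene held X [-0.0258  0.0225  0.0443  0.0462] Y [-0.018   0.0183] d [0.0207 0.0325 0.0355] topface Y [-0.0175  0.0176] X [-0.0261  0.0463]
top 150 top plane d0 0.0342 slopes deg [-0.04 -1.38]
scene 52 top plane d0 0.0341 slopes deg [-2.81  1.02]
3
top held X [-0.0293  0.0088  0.0232  0.0259] Y [-0.017   0.0171] d [0.0249 0.0337 0.0374] topface Y [-0.0165  0.0172] X [-0.0294  0.0253]
scene held X [-0.0288  0.0222  0.0429  0.0457] Y [-0.0165  0.0192] d [0.025  0.0332 0.0361] topface Y [-0.0161  0.0191] X [-0.0292  0.0459]
top 150 top plane d0 0.0341 slopes deg [-1.44  0.75]
scene 55 top plane d0 0.0339 slopes deg [-4.12  3.13]
```

View pics/w3g_scene.png

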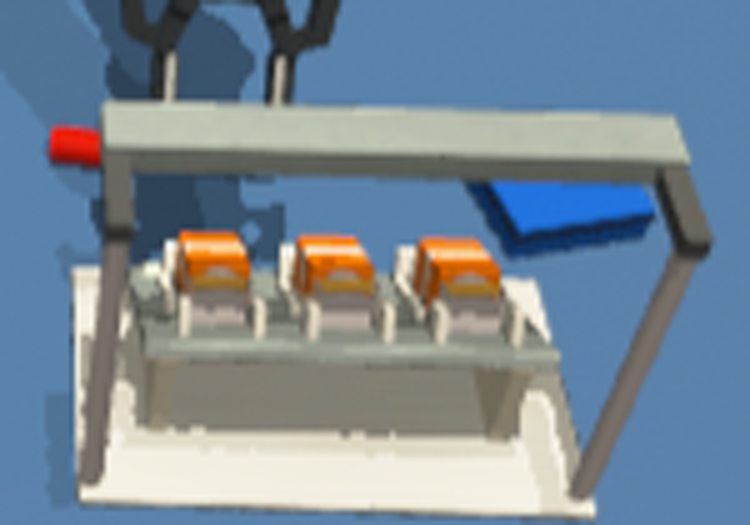

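View pics/w3g_top.png

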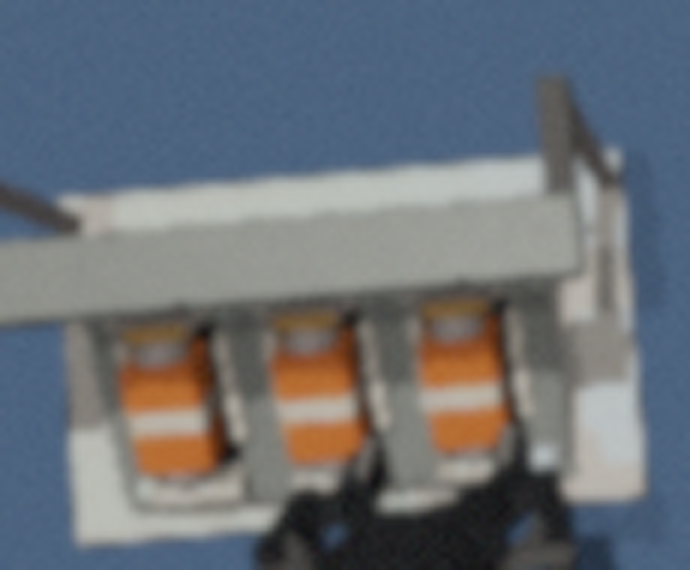

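View pics/fin.png

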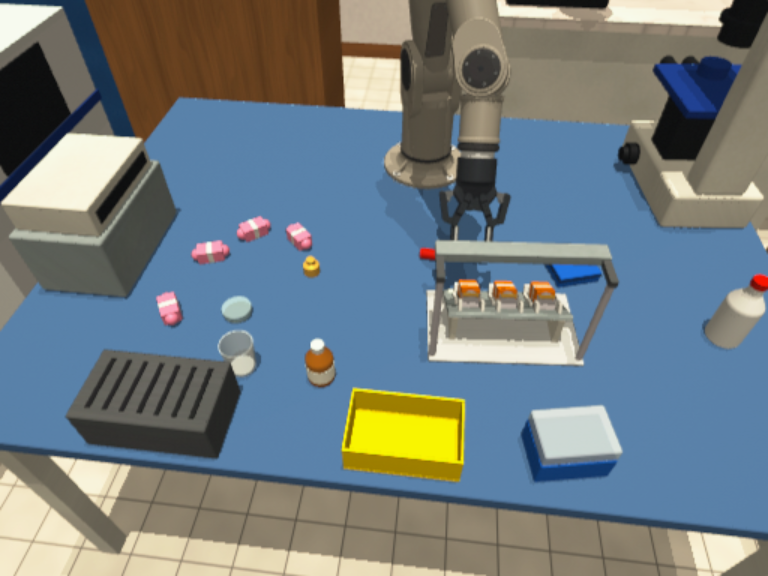

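All three cartridges lie flat under their rollers (dome and roller at top crop (158,345), (312,330) and (457,318)). The bystanders and the pink ones are where they were, and the gripper is clear. Handing in.

```bash
python3 -c "
from bench import r
print(r.hand_in())"
```

```text
the job is handed in; nothing more can be done
None
```

I loaded the three orange cartridges into the three wells, one in each, and handed the job in after about 25 s of the 72 s allowed; no verdict was reported. I gripped each one across its width, tilted the tool 30° to the deck, pressed it down until it bottomed (about 80, 42 and 32 N), then released it and backed off.

**Height and tilt:** in the last images the cartridge tops lie 33.9 to 34.2 mm off the well floors, against 34 mm for a seated cartridge. Tilt in the top view is 1.5° or less, and each roller lies over its dome.

**Position:** the measured centres are within about 2 mm of my estimate of the seated points. That estimate comes from the cameras, which are only good to about 2 mm.

**Clearance:** the contact force on the free gripper was about 1 N or less. In the final picture the other things on the bench look unmoved from where they were in the first one.

**Disagreements:**
- The scene camera gave plane slopes of 3 to 4°, against 1.5° or less from the top view. It had only about 50 pixels per cartridge to work with, so I trusted the top view.
- The roller positions put the deck origin 3 to 7 mm lower down the slope than the end walls and the lamp did. I went by the end walls and lamp.
- The first press, at about 80 N, was harder than intended, though under the 120 N wrist limit.

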